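# Tilt a mould insert out of its foam rest and turn it cavity up

### The job

The aluminium mould insert lies cavity down in its foam rest with one end under a metal bar. Raise its free end first to tilt it out from under the bar, turn it over and lay it, cavity up, lengthwise on the middle of the flat orange pad that lies by itself at the front right of the bench, ready for polishing. Do not drop it or let it topple, leave the paste tin, eyepiece and oil bottle where they stand, and let go at the end.

Things in the scene. Friction and masses are not known exactly. Their poses are not given: they have to be found in the camera images.
- insert_center (a point): centre (half-way up) of the loose aluminium mould insert, a block 50 x 110 x 36 mm (own x, y, z), 0.3 to 0.6 kg. Own y runs along it from the end under the bar (-y) to the free end (+y); own z points out of its flat back with two screw holes, up at the start. Grip it across its 50 mm width; it stands steadily on either end (50 x 36 mm)
- cavity (a point): middle of the insert's other long face (18 mm from the centre along own -z), down at the start: a milled cavity 26 x 74 mm, 12 mm deep, with a small raised form in it
- held_end (a point): middle of the insert's end face that starts under the bar, 55 mm from the centre along own -y; turns with the insert
- foam_rest: fixed dark foam rest 94 mm wide (x), 155 mm long (y); origin on the bench under the cutout's middle, axes as the insert's at the start. The insert stands on its 6 mm floor, so its centre is 24 mm above the bench. Side walls 28 mm high, 2 mm clear of the insert, reach from y = -82 to +18 mm; from there to the free end the insert's flanks are bare above the 6 mm floor
- bar (a point): middle of the underside of the fixed aluminium bar across the foam rest, 46 mm above the bench; the bar is 94 mm wide, 30 mm long in y (y = -75 to -45 mm of the rest), 10 mm thick with 2 mm screw heads. It covers the last 10 mm of the insert, 4 mm above it, so it cannot be lifted straight. Behind the end is a wall 28 mm high; 3 mm play
- sill (a point): middle of the top of the low sill of the foam rest at the insert's free end, 16 mm above the bench, 50 mm wide, from y = +58 to +71 mm of the rest; 3 mm from the insert
- pad: fixed flat orange pad with rounded corners, 104 x 76 mm (its x, y), 5 mm thick, flat on the brown front half of the bench to the right, clear of other things (the like one back by the microscope is not meant); origin at the centre of its underside, own x along its length, which lies roughly left to right. The bench between pad and foam rest is bare
- paste_tin: loose open tin of bare metal, 82 mm across and 52 mm high, standing on the bench, bystander; origin at its underside's centre
- eyepiece: loose black microscope eyepiece, 47 mm across and 63 mm high, standing on the bench, bystander; origin at its underside's centre
- oil_bottle: loose pale bottle with a pointed spout, 45 mm across and 127 mm high, standing on the bench, bystander; origin at its underside's centre
Things that resemble listed ones, but are neither listed nor needed, are in the scene too. Of the things that look like the foam_rest, take the one that is farthest to the robot's left at the start.

How it is judged:
By the outcome, as a careful person would: the job done as asked, in the order asked, and still so for the second after the job is handed in, with the robot touching nothing.
It also fails if it takes over 48 s, if anything falls off the work surface, if the arm or the gripper's body presses on something with over 40 N, if the wrist force passes 120 N, or if a joint passes its speed limit or range.

### The arm

A 6-joint arm with a two-finger parallel gripper is mounted at the origin on a cart in front of the work surface, level with it; the furniture and walls round the work are solid. World frame = base frame: x ahead of the robot, y to its left, z up, the work surface at z = 0. Lengths are in m, angles in rad, forces in N, time in s.
With the tool pointing down it reaches from about 0.225 to 0.875 m from the base axis. Payload 3.4 kg.
Tool frame: the origin (TCP) lies at the very end of the fingers, on their centre line; the grasp point (between the pads) lies 19 mm behind it (manip.hold_point_z is the distance from the TCP to the grasp point, in m); z points along the fingers, x is the direction in which the jaws open and shut, and the axes are right-handed (so a half turn about z gives the same grasp; the last joint's range is limited). The gripper opens to 85 mm and grips with 20 to 120 N. Pads are 22 mm wide; open, the fingers measure 114 mm over their backs; the gripper's body (76 mm by 85 mm) begins 54 mm behind the grasp point. The pads swing forward as they close: fully open they stand 13 mm farther back than shut.
Start: joints at [1.119, 0.276, 1.505, -0, 1.361, -0.121], TCP at [0.187, 0.544, 0.231] pointing down, gripper open.
Joint ranges: [-2.89, 2.89], [-0.75, 2.08], [0.22, 2.7], [-1.18, 4.32], [0.11, 2.71], [-2.7, 2.7]. Speed limits (rad/s): [2.57, 2.57, 3.14, 3.14, 3.14, 3.14].

### API

Orientations are given as a unit quaternion [w, x, y, z].
In Python, from rig import telemetry, cams, manip, finder gives the robot as it stands. The module is installed in compiled form; this text tells all that it offers.
- The arm moves only by the tool carry_out, never from a script. Its argument "rows" is a list that holds one entry, the list of rows, each a list of 5 numbers: the gripper's target within -1 to 1 (fully open at 1, half-way at 0, shut at -1), then the shift along the world's x, y, z in cm, then the turn about the world's z in rad. A call has 1 to 12 rows; each row shifts and turns the commanded pose from where the row before left it; what a row does not reach is not made up. A row lasts 1/10 s, in which the tool goes at most 50 mm and 8.59 degrees, less where a joint would pass 70% of its speed; a pose out of reach is approached as far as the arm can. A call with a gripper value outside its range is refused whole. The fingers move at their own pace and stop on an object; "force" is the grip in N (left out, the last holds). Time passes only in rows, so rows that do not move let the fingers close. It gives the time, the measured TCP pose, the force and the opening at its end, in the units of the state.
- telemetry.get_state(): the state, without advancing time (a new reading comes with each control period).
- cams.get_image(name): name is "side" or "top"; returns a dict with "image" (400x640x3 uint8, red, green, blue), "camera_matrix" (3x3 intrinsics, pixels), "eye" and "attitude" of the camera in the world. Camera axes: x right, y down, z forward; pixel columns grow to the right and rows downward; lengths in m; the calibration is good to about 2 mm. A picture is of the moment at which its call begins. There is no depth.
- manip.sign_off(): hands the job in, once; it reports no verdict.
Trained networks look in a picture, given as the dict that the camera call returned (one of the last four; its "shot" number tells which), for a name from the list of things; names that differ only in an ending like _2 or _b are one class to them, and where a whole thing is asked for, a point or a joint stands for the part that bears it (a point fixed in the world has none). Each returns a list of dicts, best first, with "confidence" (0 to 1); they miss things now and then, are a little off and sometimes report something else, mostly with a low value. They report only what shows in the picture. A call takes as long as a camera call. They do not tell look-alikes from the thing itself.
- finder.boxes_of(picture, thing): "xy" ([column, row] in pixels, amid what is visible of it).
The state is a dict: "clock": time; "qpos": joint angles; "qd": joint speeds; "effort": joint torques, N m; "position": TCP position; "ee_rot": TCP orientation; "contact_force": force on the tool from outside, world axes, zero at the start; "moment": the same for the moment, N m; "width": finger opening in m.
Only numpy, scipy, OpenCV 4.12 (cv2) and the standard library are available. Lean on these libraries where they do the work, as an engineer would, in place of code of your own. Each camera call takes 0.05 s, during which the arm holds its last target.

## Working session

There is one attempt and no reset: what is moved stays moved. The work goes in short steps, Python scripts to look and compute and a tool call to move; the robot and the scene stay as the last step left them, time stands still between calls to the robot, and variables do not carry over. Pictures are saved under pics/ and viewed, and the job is handed in when it is done.

Besides the shell and the picture viewer there is one more tool, called after ">>>" as a command line: name --argument value ..., lists and objects as JSON in quotes. carry_out: Moves the arm, as the interface text tells. Its arguments: {"type":"object","properties":{"rows":{"type":"array","items":{"type":"array","items":{"type":"array","items":{"type":"number"}}}},"force":{"type":"number"}},"required":["rows"]}

```bash
mkdir -p pics; cat > h.py <<'E'
import numpy as np, cv2
from rig import telemetry, cams, manip, finder
from scipy.spatial.transform import Rotation as R
def rot(a):
    a=np.array(a,float)
    return a if a.shape==(3,3) else R.from_quat([a[1],a[2],a[3],a[0]]).as_matrix()
def ray(p,uv):
    d=np.linalg.inv(p['camera_matrix'])@np.array([uv[0],uv[1],1.]); return np.array(p['eye']),rot(p['attitude'])@d
def atz(p,uv,z):
    e,d=ray(p,uv); return e+d*(z-e[2])/d[2]
def proj(p,X):
    c=(np.atleast_2d(X)-np.array(p['eye']))@rot(p['attitude']); q=c@np.array(p['camera_matrix']).T; return q[:,:2]/q[:,2:]
def save(p,name,crop=None,s=1):
    im=p['image']
    if crop: im=im[crop[1]:crop[3],crop[0]:crop[2]]
    im=cv2.resize(im,None,fx=s,fy=s,interpolation=cv2.INTER_CUBIC)
    cv2.imwrite('pics/'+name+'.png',im[:,:,::-1])
E
python3 - <<'E'
from h import *
print(telemetry.get_state())
for n in ['top','side']:
    p=cams.get_image(n); save(p,n+'0'); print(n,p['camera_matrix'],p['eye'],p['attitude'],p['shot'])
    np.save(n+'0.npy',p['image'])
    for t in ['insert_center','foam_rest','bar','sill','pad','paste_tin','eyepiece','oil_bottle']:
        print(t,[(np.round(b['xy']).tolist(),round(b['confidence'],2),np.round(atz(p,b['xy'],.03),3)[:2].tolist()) for b in finder.boxes_of(p,t)])
print(telemetry.get_state()['clock'])
E
```

```text
{'clock': 0.0, 'qpos': array([ 1.11897833e+00,  2.76587672e-01,  1.50616187e+00, -3.64086300e-05,
        1.36070157e+00, -1.21028289e-01]), 'qd': array([ 1.31498867e-03, -1.19094272e-03,  3.06475647e-05, -9.21159392e-04,
       -1.73467982e-04,  1.62951836e-03]), 'effort': array([-1.06584008e-03, -4.16776764e+01, -2.45800102e+01, -6.18447648e-04,
        1.09559525e-02,  1.01079780e-05]), 'position': array([0.18654691, 0.5433208 , 0.23043245]), 'ee_rot': array([ 4.60289466e-04,  8.13873966e-01,  5.81040707e-01, -8.07412074e-04]), 'contact_force': array([-0.42816175,  0.56157154,  0.27848037]), 'moment': array([-0.07130757,  0.03206958, -0.03399941]), 'width': 0.08494392928734948}
top [[377.03715745   0.         315.59040816]
 [  0.         377.03715745 207.23439274]
 [  0.           0.           1.        ]] [ 0.46363078 -0.04695231  1.18673531] [ 0.01892969 -0.70471532  0.70908983 -0.01447728] 1
insert_center [([255.0, 220.0], 0.86, [0.482, 0.147])]
foam_rest [([263.0, 215.0], 0.73, [0.496, 0.121])]
bar [([267.0, 215.0], 0.91, [0.496, 0.109]), ([420.0, 266.0], 0.74, [0.337, -0.358]
[... 569 characters left out ...]
59833575] [-0.49947954  0.86610823  0.00734445 -0.01796625] 2
insert_center [([312.0, 183.0], 0.56, [0.479, 0.162])]
foam_rest [([217.0, 330.0], 0.71, [0.34, -0.405]), ([313.0, 198.0], 0.7, [0.486, 0.072]), ([394.0, 218.0], 0.67, [0.693, -0.031])]
bar [([315.0, 195.0], 0.82, [0.492, 0.092]), ([213.0, 329.0], 0.64, [0.332, -0.403]), ([308.0, 181.0], 0.38, [0.469, 0.175])]
sill [([216.0, 328.0], 0.69, [0.336, -0.4]), ([312.0, 196.0], 0.6, [0.483, 0.088]), ([312.0, 182.0], 0.17, [0.481, 0.17])]
pad [([329.0, 290.0], 0.8, [0.536, -0.299])]
paste_tin [([394.0, 221.0], 0.93, [0.69, -0.045])]
eyepiece [([276.0, 229.0], 0.58, [0.405, -0.078])]
oil_bottle [([422.0, 250.0], 0.77, [0.738, -0.168])]
0.9
```

View pics/top0.png

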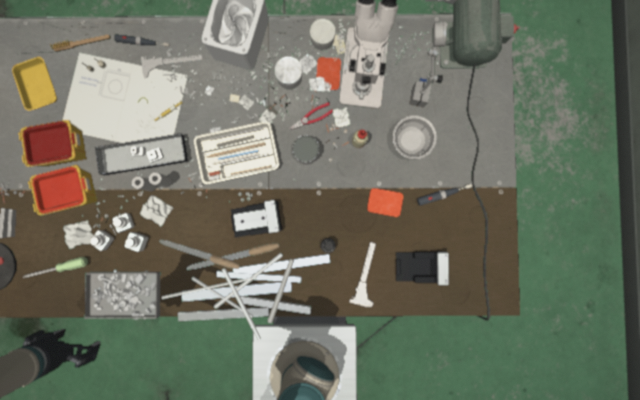

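View pics/side0.png

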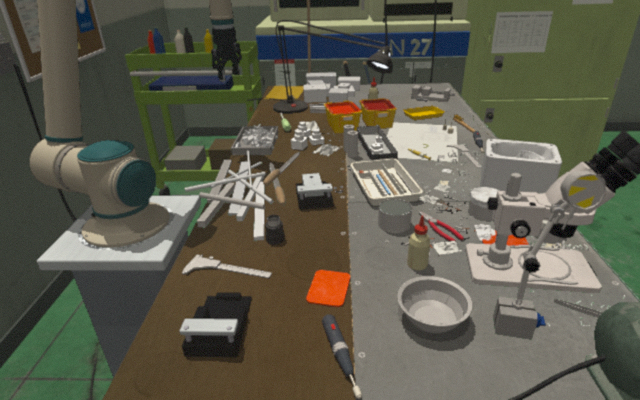

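```bash
python3 - <<'E'
import numpy as np,cv2
t=np.load('top0.npy')[170:270,200:330,::-1]; cv2.imwrite('pics/topc.png',cv2.resize(t,None,fx=6,fy=6,interpolation=cv2.INTER_CUBIC))
t=np.load('side0.npy')[140:240,240:370,::-1]; cv2.imwrite('pics/sidec.png',cv2.resize(t,None,fx=6,fy=6,interpolation=cv2.INTER_CUBIC))
E
```

```text
(no output)
```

View pics/topc.png

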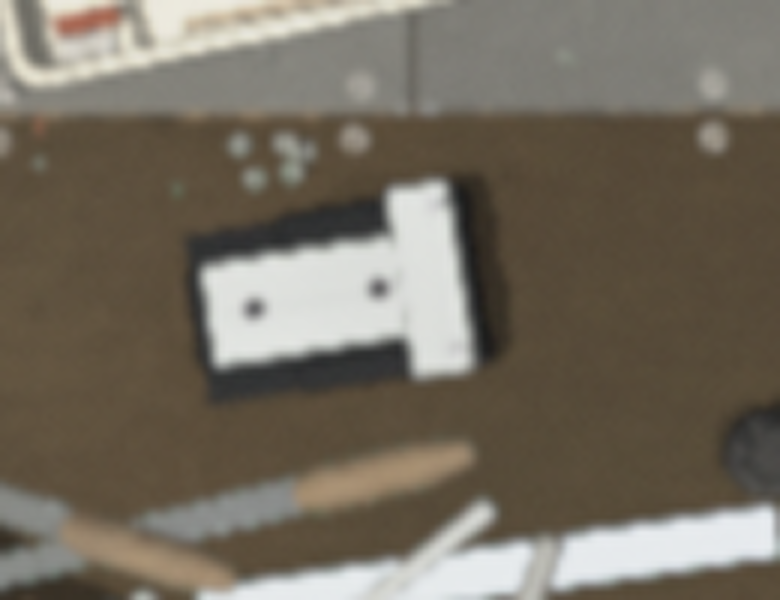

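View pics/sidec.png

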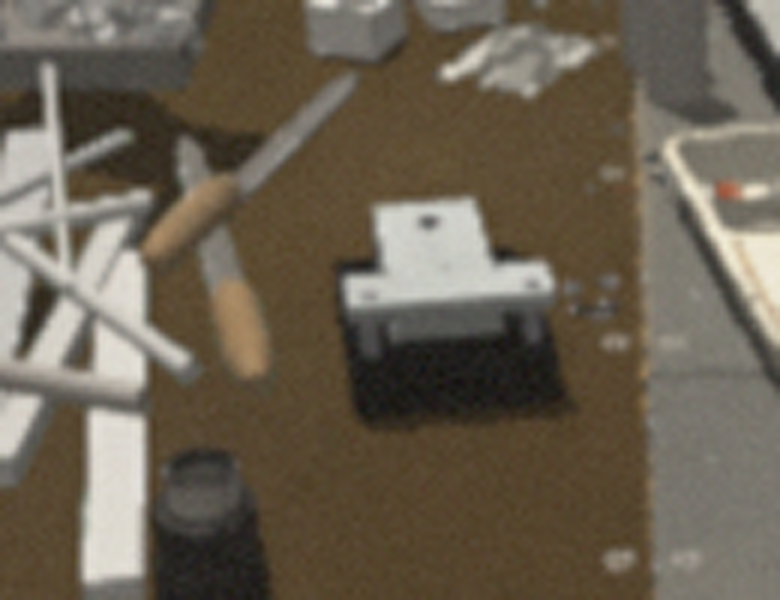

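```bash
cat > fit.py <<'E'
from h import *
from scipy.optimize import least_squares
p=cams.get_image('top')
c=lambda u,v:((u+.5)/6-.5+200,(v+.5)/6-.5+170)
uv=np.array([c(203,265),c(215,367),c(385,190),c(447,178),c(475,372),c(413,380)])
M=np.array([[25,55,42],[-25,55,42],[47,-45,56],[47,-75,56],[-47,-75,56],[-47,-45,56]])/1000
def X(q,M=M):
    co,s=np.cos(q[2]),np.sin(q[2]); return np.c_[q[0]+co*M[:,0]-s*M[:,1],q[1]+s*M[:,0]+co*M[:,1],M[:,2]]
r=least_squares(lambda q:(proj(p,X(q))-uv).ravel(),[.48,.15,0])
print(r.x,np.degrees(r.x[2]),np.round(r.fun,2))
# pad via orange mask
for n in ['top','side']:
    if n=='side': p=cams.get_image(n)
    im=p['image'].astype(int); m=((im[...,0]>150)&(im[...,1]<110)&(im[...,2]<90)).astype(np.uint8)
    k,l,st,ce=cv2.connectedComponentsWithStats(m)
    for i in range(1,k):
        if st[i,4]>60:
            g=np.argwhere(l==i)[:,::-1]; P=np.array([atz(p,x,.005)[:2] for x in g.astype(float)])
            rr=cv2.minAreaRect((P*1000).astype(np.float32)); print(n,ce[i],st[i,4],rr,P.mean(0))
for n,t in [('paste_tin',.026),('eyepiece',.03),('oil_bottle',.06)]: pass
print(manip.hold_point_z,telemetry.get_state()['clock'])
s=telemetry.get_state(); print(R.from_quat(np.roll(s['ee_rot'],-1)).as_matrix())
E
python3 fit.py
```

```text
[0.48202765 0.15260368 0.14735193] 8.44264344812327 [-0.18  0.28  0.17 -0.44  0.27  0.33 -0.2   0.8  -0.24 -0.58  0.19 -0.38]
top [329.6238698   70.59674503] 553 ((948.12646484375, -82.63922119140625), (73.2724380493164, 101.8004379272461), 85.96995544433594) [ 0.95586503 -0.0870961 ]
top [ 60.00495663 189.8952912 ] 1614 ((581.7073974609375, 768.8700561523438), (127.8372573852539, 160.43063354492188), 13.768575668334961) [0.57952701 0.76726291]
top [384.87263556 201.83228247] 793 ((534.6676025390625, -257.4180603027344), (105.08463287353516, 77.6324691772461), 79.2538070678711) [ 0.53513591 -0.25705828]
side [342.74273859 108.90871369] 241 ((575.1961669921875, 951.5321044921875), (132.68698120117188, 158.21356201171875), 14.48510456085205) [0.57703167 0.93778663]
side [440.77142857 231.08571429] 70 ((803.9434814453125, -47.262413024902344), (12.256712913513184, 92.70498657226562), 26.12692642211914) [ 0.80547015 -0.05116339]
side [450.15068493 228.21917808] 73 ((830.50048828125, -37.164546966552734), (13.137619018554688, 88.23673248291016), 29.605194091796875) [ 0.83104402 -0.03842478]
side [490.29411765 239.85294118] 68 ((920.5247192382812, -84.57170104980469), (62.23934555053711, 21.248960494995117), 39.91318893432617) [ 0.91391937 -0.09003534]
side [516.08917197 240.63694268] 157 ((974.7681274414062, -96.63008117675781), (45.69469451904297, 45.19977569580078), 64.81136322021484) [ 0.97262951 -0.09355504]
side [328.2970297  287.46617162] 1212 ((534.0189819335938, -258.864990234375), (104.26319885253906, 76.57672119140625), 78.7536392211914) [ 0.53374422 -0.26120377]
0.0187 1.0
[[ 3.24803150e-01  9.45781640e-01  6.19525335e-05]
 [ 9.45781632e-01 -3.24803156e-01  1.17809582e-04]
 [ 1.31544518e-04  2.03286448e-05 -9.99999991e-01]]
```

>>> carry_out --rows '[[[1,2.1,-2.5,0,-0.078],[1,2.1,-2.5,0,-0.078],[1,2.1,-2.5,0,-0.078],[1,2.1,-2.5,0,-0.078],[1,2.1,-2.5,0,-0.078],[1,2.1,-2.5,0,-0.078],[1,2.1,-2.5,0,-0.078],[1,2.1,-2.5,0,-0.078],[1,2.1,-2.5,0,-0.078],[1,2.1,-2.5,0,-0.078],[1,2.1,-2.5,-1,-0.078],[1,2.1,-2.5,-2,-0.078]]]' --force 40

```text
clock: 2.2
position: [0.4409, 0.2433, 0.2026]
ee_rot: [-0.001, 0.989, 0.15, 0.002]
contact_force: [0.5, 0.4, -1.0]
width: 0.0856
```

```bash
cat > st.py <<'E'
from h import *
s=telemetry.get_state(); m=rot(s['ee_rot'])
print('t',round(s['clock'],2),'pos',np.round(s['position'],4),'yaw',round(np.arctan2(m[1,0],m[0,0]),4),'F',np.round(s['contact_force'],1),'M',np.round(s['moment'],2),'w',round(s['width'],4),'tilt',np.round(m[2],3))
q=(0.482,0.1526,0.1474)
d=s['position'][:2]-np.array(q[:2]); c,sn=np.cos(q[2]),np.sin(q[2])
print('rest frame mm',np.round(1000*np.array([c*d[0]+sn*d[1],-sn*d[0]+c*d[1]]),1))
E
python3 st.py
```

```text
t 2.2 pos [0.4409 0.2433 0.2026] yaw 0.3008 F [ 0.5  0.4 -1. ] M [-0.01  0.05 -0.01] w 0.0856 tilt [ 0.005 -0.    -1.   ]
rest frame mm [-27.4  95.7]
```

>>> carry_out --rows '[[[1,1.3,-1.7,-2,-0.05],[1,1.2,-1.6,-2.5,-0.05],[1,1.2,-1.6,-2.5,-0.055],[1,0,0,-3,0],[1,0,0,-1,0],[1,0,0,0,0]]]'

```text
clock: 2.8
position: [0.4745, 0.1946, 0.0901]
ee_rot: [0.0, 0.997, 0.074, -0.002]
contact_force: [-1.0, 0.3, 0.5]
width: 0.0852
```

```bash
python3 st.py; python3 - <<'E'
from h import *
p=cams.get_image('top'); save(p,'t1',(200,170,330,270),6)
p=cams.get_image('side'); save(p,'s1',(250,120,380,220),6)
E
```

```text
t 2.8 pos [0.4745 0.1946 0.0901] yaw 0.149 F [-1.   0.3  0.5] M [-0.02  0.01  0.03] w 0.0852 tilt [-0.004  0.    -1.   ]
rest frame mm [-1.2 42.7]
```

View pics/s1.png

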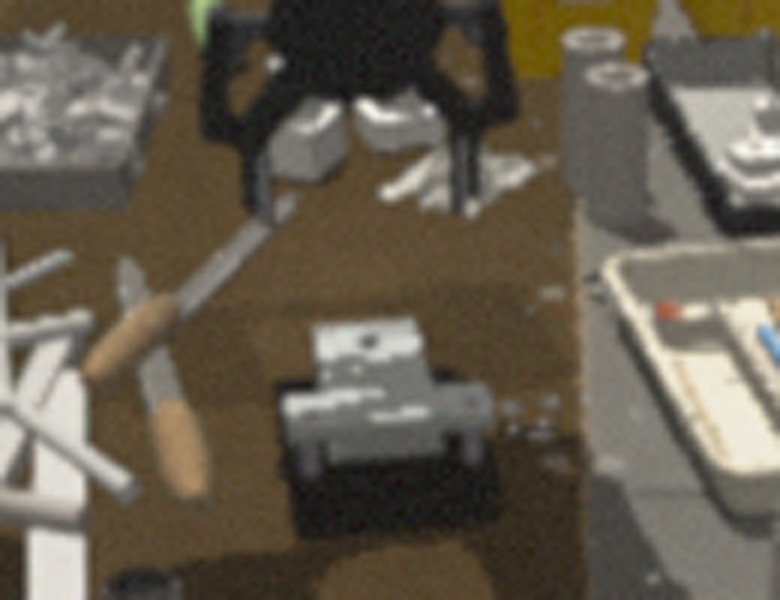

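View pics/t1.png

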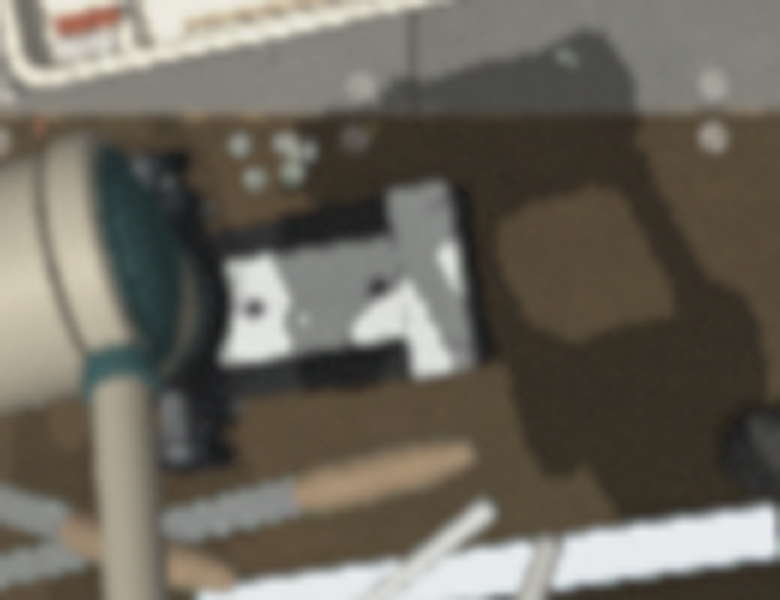

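>>> carry_out --rows '[[[1,0.1,0,-3,0],[1,0,0,-2.5,0],[1,0,0,-1.5,0],[1,0,0,-1,0],[1,0,0,0,0],[0,0,0,0,0],[-0.5,0,0,0,0],[-0.6,0,0,0,0],[-0.6,0,0,0,0]]]' --force 35

```text
clock: 3.8
position: [0.477, 0.1951, 0.0125]
ee_rot: [-0.0, 0.997, 0.074, 0.001]
contact_force: [-1.1, 0.5, 5.9]
width: 0.0496
```

```bash
python3 st.py
```

```text
t 3.8 pos [0.477  0.1951 0.0125] yaw 0.1487 F [-1.1  0.5  5.9] M [-0.03  0.39 -0.09] w 0.0496 tilt [ 0.001 -0.    -1.   ]
rest frame mm [ 1.3 42.8]
```

>>> carry_out --rows '[[[-0.6,0,0,0.3,0],[-0.6,0,-0.05,0.3,0],[-0.6,0,-0.1,0.3,0],[-0.6,0,-0.1,0.3,0],[-0.6,0,-0.1,0.3,0],[-0.6,0,0,0,0]]]' --force 25

```text
clock: 4.4
position: [0.4764, 0.1913, 0.0264]
ee_rot: [-0.0, 0.997, 0.074, -0.0]
contact_force: [0.4, 1.2, -6.1]
width: 0.0497
```

```bash
python3 st.py; python3 - <<'E'
from h import *
p=cams.get_image('side'); save(p,'s2',(250,120,380,220),6)
E
```

```text
t 4.4 pos [0.4764 0.1913 0.0264] yaw 0.1486 F [ 0.4  1.2 -6.1] M [ 0.48  0.14 -0.06] w 0.0497 tilt [-0.001 -0.    -1.   ]
rest frame mm [ 0.2 39.1]
```

View pics/s2.png

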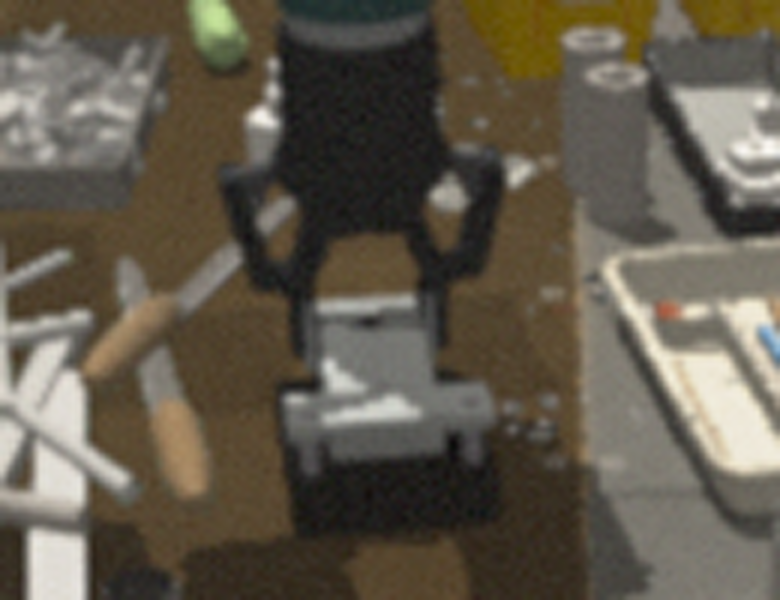

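>>> carry_out --rows '[[[-0.6,-0.1,0.7,0.1,0],[-0.6,-0.1,0.7,0.2,0],[-0.6,-0.1,0.7,0.2,0],[-0.6,-0.1,0.7,0.3,0],[-0.6,-0.1,0.7,0.3,0],[-0.6,0,0,0,0]]]'

```text
clock: 5.05
position: [0.4723, 0.2277, 0.0381]
ee_rot: [-0.0, 0.997, 0.075, 0.001]
contact_force: [-0.6, 0.2, -4.5]
width: 0.0494
```

```bash
python3 st.py; python3 - <<'E'
from h import *
p=cams.get_image('side'); save(p,'s3',(250,120,380,220),6)
E
```

```text
t 5.05 pos [0.4723 0.2277 0.0381] yaw 0.1504 F [-0.6  0.2 -4.5] M [0.11 0.03 0.03] w 0.0494 tilt [ 0.002 -0.001 -1.   ]
rest frame mm [ 1.4 75.7]
```

View pics/s3.png

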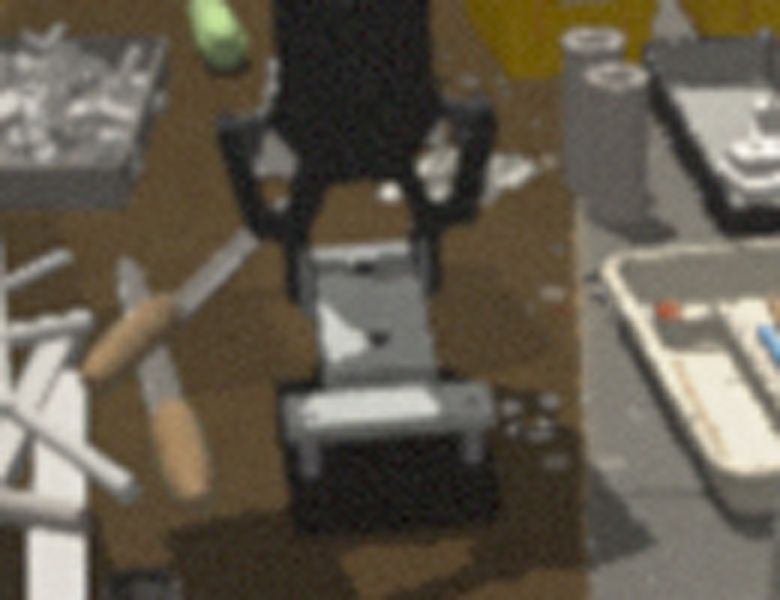

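>>> carry_out --rows '[[[-0.6,0,0.1,0.8,0],[-0.6,0,0,1.2,0],[-0.6,0,0,1.5,0],[-0.6,0,0,1.5,0],[-0.6,0,0,1.8,0],[-0.6,0,0,2,0],[-0.6,0,0,2,0],[-0.6,0,0,2,0],[-0.6,0,0,1,0],[-0.6,0,0,0,0]]]'

```text
clock: 6.1
position: [0.4728, 0.2275, 0.1774]
ee_rot: [-0.0, 0.997, 0.074, 0.002]
contact_force: [-0.6, -0.9, -4.1]
width: 0.0495
```

```bash
python3 st.py; python3 - <<'E'
from h import *
p=cams.get_image('side'); save(p,'s4',(250,70,380,220),4)
p=cams.get_image('top'); save(p,'t4',(170,150,330,270),5)
E
```

```text
t 6.1 pos [0.4728 0.2275 0.1774] yaw 0.1487 F [-0.6 -0.9 -4.1] M [ 0.16 -0.02  0.02] w 0.0495 tilt [ 0.004 -0.001 -1.   ]
rest frame mm [ 1.9 75.4]
```

View pics/s4.png

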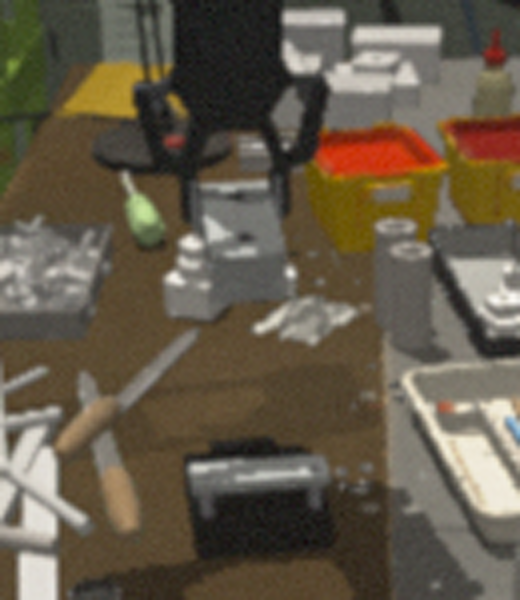

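View pics/t4.png

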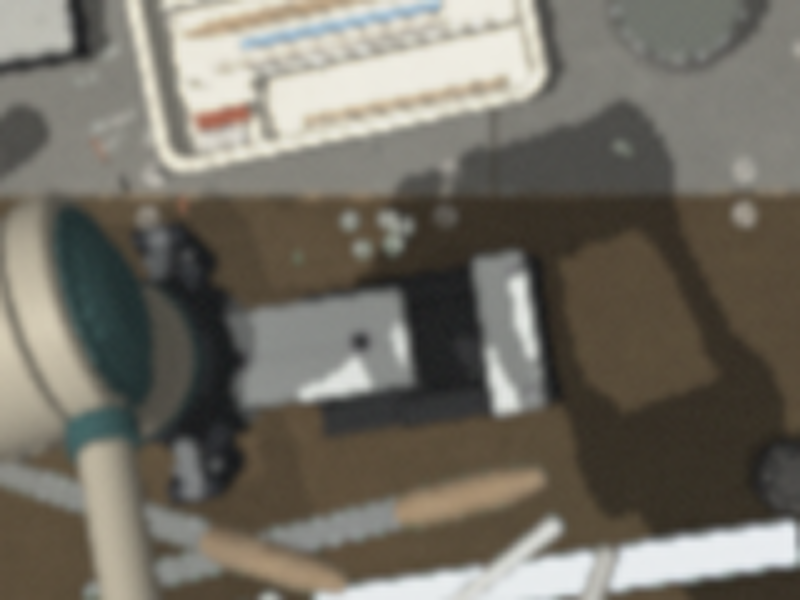

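>>> carry_out --rows '[[[-0.6,0.3,-1,0,-0.02],[-0.6,0.6,-1.8,0,-0.034],[-0.6,0.7,-2.2,0,-0.04],[-0.6,0.7,-2.2,0,-0.04],[-0.6,0.7,-2.2,0,-0.04],[-0.6,0.7,-2.2,0,-0.04],[-0.6,0.7,-2.2,0,-0.04],[-0.6,0.6,-2,0,-0.04],[-0.6,0.5,-1.4,0,-0.03],[-0.6,0.3,-1,0,-0.013],[-0.6,0,0,0,0]]]' --force 40

```text
clock: 7.3
position: [0.53, 0.0441, 0.1748]
ee_rot: [0.0, 0.996, -0.095, -0.0]
contact_force: [-0.2, 0.2, -4.0]
width: 0.0492
```

```bash
python3 st.py; python3 - <<'E'
from h import *
p=cams.get_image('side'); save(p,'s5',(220,70,420,220),4); np.save('s5.npy',p['image'])
p=cams.get_image('top'); save(p,'t5',(220,130,380,250),5)
E
```

```text
t 7.3 pos [0.53   0.0441 0.1748] yaw -0.1897 F [-0.2  0.2 -4. ] M [ 0.21 -0.05  0.05] w 0.0492 tilt [-0.001  0.    -1.   ]
rest frame mm [  31.6 -114.3]
```

View pics/s5.png

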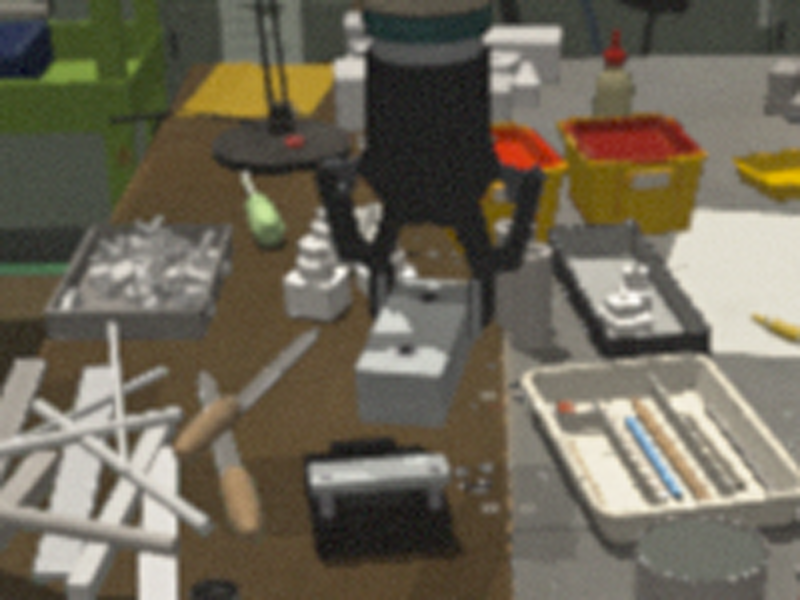

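View pics/t5.png

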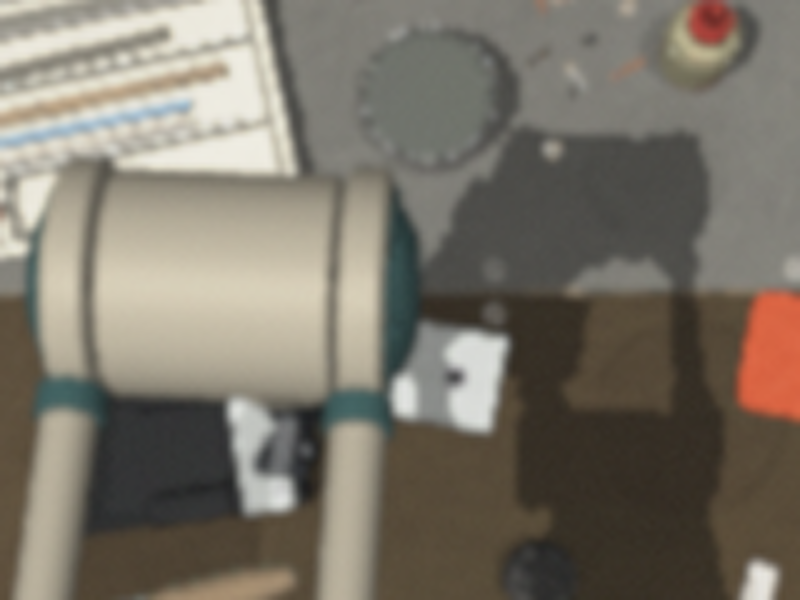

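```bash
python3 - <<'E'
import numpy as np,cv2
t=np.load('s5.npy')[130:180,300:350,::-1]; cv2.imwrite('pics/s5c.png',cv2.resize(t,None,fx=12,fy=12,interpolation=cv2.INTER_CUBIC))
E
```

```text
(no output)
```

View pics/s5c.png

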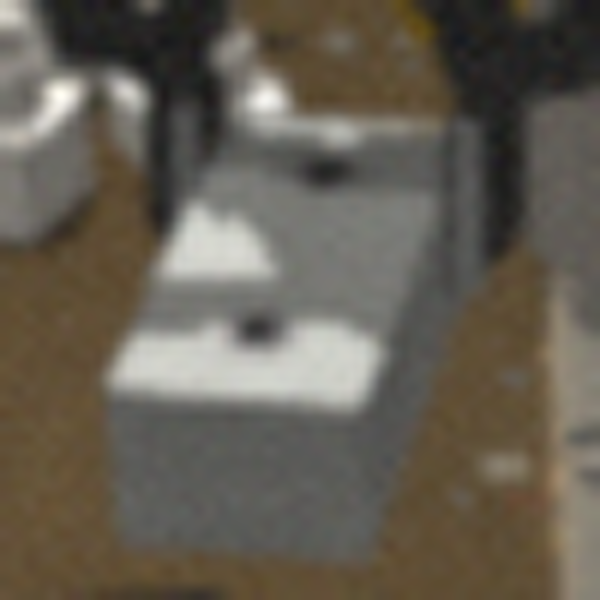

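```bash
cat > fit2.py <<'E'
from h import *
from scipy.optimize import least_squares
# pose fit: q=[cx,cy,cz,yaw,tilt]; tilt = free end raised
def Rm(yaw,t): return R.from_euler('ZX',[yaw,t]).as_matrix()
def fitpose(p,obj,uv,q0,yaw0=None,w=300):
    obj=np.array(obj)/1000.; uv=np.array(uv,float)
    f=lambda q: np.r_[(proj(p,q[:3]+obj@Rm(q[3],q[4]).T)-uv).ravel(), (w*(q[3]-yaw0)/10 if yaw0 is not None else 0)]
    r=least_squares(f,q0); return r.x,r.fun
def graspoff(q,pos,hz=.0187):
    G=np.array(pos)+[0,0,hz]; return Rm(q[3],q[4]).T@(G-q[:3])*1000
E
python3 - <<'E'
from fit2 import *
p=cams.get_image('side'); s=telemetry.get_state()
c=lambda u,v:((u+.5)/12-.5+300,(v+.5)/12-.5+130)
q,f=fitpose(p,[[-25,-55,18],[25,-55,18],[-25,-55,-18],[25,-55,-18],[-25,55,18]],[c(105,390),c(365,410),c(125,545),c(375,562),c(245,120)],[.52,0,.19,-.19,.35],-.19)
print(np.round(q,4),np.degrees(q[4]),np.round(f,2)); print(graspoff(q,s['position'],))
print('P',[ (q[:3]+Rm(q[3],q[4])@np.array([0,-.055,z])).round(4) for z in (-.018,.018)])
E
```

```text
[ 0.5234  0.0198  0.1724 -0.201   0.1216] 6.9661122857638755 [ 0.55 -0.13 -0.01 -0.2  -0.07  0.08 -0.23  0.35 -0.28 -0.1  -0.33]
[ 0.61341426 29.24995426 18.04423367]
P [array([ 0.5129, -0.0315,  0.1478]), array([ 0.512 , -0.0358,  0.1836])]
```

```bash
cat >> fit2.py <<'E'
def fitgrasp(p,obj,uv,pos,yaw,oy,t0,z0=7,fixz=None):
    obj=np.array(obj)/1000.; uv=np.array(uv,float)
    G=np.array(pos)+[0,0,.0187]
    def pose(a):
        Rr=Rm(yaw+a[3],a[0]); return Rr,G-Rr@np.array([a[2],oy,a[1]])/1000
    def f(a):
        Rr,c=pose(a); return np.r_[(proj(p,c+obj@Rr.T)-uv).ravel(),a[2]/5,a[3]*30]
    r=least_squares(f,[t0,z0,0,0]); Rr,c=pose(r.x); return r.x,c,Rr,r.fun
E
python3 - <<'E'
from fit2 import *
p=cams.get_image('side'); s=telemetry.get_state()
c=lambda u,v:((u+.5)/12-.5+300,(v+.5)/12-.5+130)
for oy in (38,43,47):
    a,cc,Rr,f=fitgrasp(p,[[-25,-55,18],[25,-55,18],[-25,-55,-18],[25,-55,-18],[-25,55,18]],[c(105,390),c(365,410),c(125,545),c(375,562),c(245,120)],s['position'],-.19,oy,.2)
    print(oy,np.degrees(a[0]),a,cc,np.abs(f).max().round(2)); print('P',cc+Rr@[0,-.055,-.018],cc+Rr@[0,-.055,.018])
E
```

```text
38 6.60940456173778 [ 1.15355871e-01  1.31899548e+01 -1.53650273e+00 -9.35845263e-03] [0.52367975 0.01033165 0.17645396] 0.47
P [ 0.51327021 -0.04118994  0.15224308] [ 0.51244961 -0.04525148  0.18800382]
43 6.395456850725838 [ 1.11621779e-01  1.03997053e+01 -2.70620795e+00 -7.90687721e-03] [0.52382776 0.00485311 0.1788053 ] 0.54
P [ 0.51347532 -0.04677182  0.15479086] [ 0.51268687 -0.05070359  0.19056682]
47 6.220884881545685 [ 1.08574924e-01  8.20945263e+00 -3.61950015e+00 -6.63997420e-03] [5.23943536e-01 4.90129709e-04 1.80675947e-01] 0.72
P [ 0.51364226 -0.0512194   0.15682204] [ 0.5128801  -0.05504524  0.19261006]
```

>>> carry_out --rows '[[[-0.6,0,0,-1.2,0],[-0.6,0,0,-2,0],[-0.6,0,0,-1,0],[-0.6,0,0,0,0],[-0.6,0,0,0,0]]]' --force 20

```text
clock: 8.0
position: [0.5298, 0.0456, 0.1332]
ee_rot: [0.0, 0.996, -0.094, -0.0]
contact_force: [0.2, 0.4, -4.2]
width: 0.0493
```

```bash
python3 st.py; python3 - <<'E'
from h import *
p=cams.get_image('side'); save(p,'s6',(260,110,380,210),6)
E
```

```text
t 8.0 pos [0.5298 0.0456 0.1332] yaw -0.1876 F [ 0.2  0.4 -4.2] M [ 0.14 -0.05  0.01] w 0.0493 tilt [-0.  0. -1.]
rest frame mm [  31.6 -112.9]
```

View pics/s6.png

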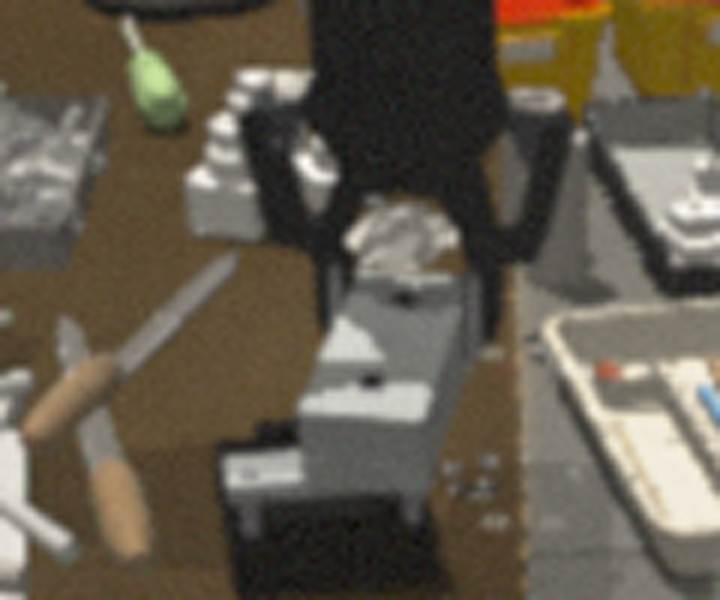

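>>> carry_out --rows '[[[0.0,0,0,0,0],[0.1,0,0,0,0],[0.1,0,0,0,0]]]'

```text
clock: 8.35
position: [0.5301, 0.0453, 0.1338]
ee_rot: [-0.0, 0.996, -0.094, 0.001]
contact_force: [0.8, 0.1, -4.8]
width: 0.0494
```

```bash
python3 st.py
```

```text
t 8.35 pos [0.5301 0.0453 0.1338] yaw -0.188 F [ 0.8  0.1 -4.8] M [ 0.16  0.01 -0.01] w 0.0494 tilt [ 0.001 -0.    -1.   ]
rest frame mm [  31.8 -113.2]
```

>>> carry_out --rows '[[[0.14,0,0,0,0],[0.14,0,0,0,0]]]'

```text
clock: 8.55
position: [0.5298, 0.0453, 0.1334]
ee_rot: [0.0, 0.996, -0.094, 0.0]
contact_force: [-0.4, -0.8, -4.9]
width: 0.0492
```

```bash
python3 st.py
```

```text
t 8.55 pos [0.5298 0.0453 0.1334] yaw -0.188 F [-0.4 -0.8 -4.9] M [ 0.15 -0.08  0.06] w 0.0492 tilt [ 0.  0. -1.]
rest frame mm [  31.5 -113.2]
```

>>> carry_out --rows '[[[0,0,0,-1.5,0],[0,0,0,-3,0],[0,0,0,-3,0],[0,0,0,-2,0],[0,0,0,-0.6,0],[0.15,0,0,0,0],[0.15,0,0,0,0]]]'

```text
clock: 9.25
position: [0.5309, 0.0453, 0.0333]
ee_rot: [-0.0, 0.996, -0.094, 0.001]
contact_force: [-0.0, -0.5, -3.4]
width: 0.0493
```

```bash
python3 st.py
```

```text
t 9.25 pos [0.5309 0.0453 0.0333] yaw -0.1879 F [-0.  -0.5 -3.4] M [ 0.19 -0.03 -0.04] w 0.0493 tilt [ 0.002 -0.    -1.   ]
rest frame mm [  32.6 -113.3]
```

>>> carry_out --rows '[[[0.16,0,0,0,0],[0.16,0,0,0,0]]]'

```text
clock: 9.45
position: [0.5307, 0.0453, 0.0335]
ee_rot: [-0.0, 0.996, -0.094, 0.001]
contact_force: [-0.3, -0.3, -4.2]
width: 0.0497
```

```bash
python3 st.py
```

```text
t 9.45 pos [0.5307 0.0453 0.0335] yaw -0.188 F [-0.3 -0.3 -4.2] M [ 0.15 -0.02 -0.01] w 0.0497 tilt [ 0.002 -0.    -1.   ]
rest frame mm [  32.4 -113.3]
```

>>> carry_out --rows '[[[0.17,0,0,0,0],[0.17,0,0,0,0]]]'

```text
clock: 9.65
position: [0.5305, 0.0454, 0.0331]
ee_rot: [-0.0, 0.996, -0.094, 0.001]
contact_force: [0.2, 0.7, -1.7]
width: 0.0501
```

```bash
python3 st.py
```

```text
t 9.65 pos [0.5305 0.0454 0.0331] yaw -0.188 F [ 0.2  0.7 -1.7] M [ 0.1  -0.    0.03] w 0.0501 tilt [ 0.002 -0.    -1.   ]
rest frame mm [  32.2 -113.1]
```

>>> carry_out --rows '[[[0.18,0,0,0,0],[0.18,0,0,0,0]]]'

```text
clock: 9.85
position: [0.5303, 0.0453, 0.0329]
ee_rot: [0.0, 0.996, -0.094, 0.001]
contact_force: [-0.7, -0.4, -0.6]
width: 0.0504
```

```bash
python3 st.py;python3 - <<'E'
from h import *
p=cams.get_image('side'); save(p,'s7',(260,130,380,230),6)
E
```

```text
t 9.85 pos [0.5303 0.0453 0.0329] yaw -0.1879 F [-0.7 -0.4 -0.6] M [-0.04 -0.01 -0.03] w 0.0504 tilt [ 0.001  0.    -1.   ]
rest frame mm [  32.  -113.3]
```

View pics/s7.png

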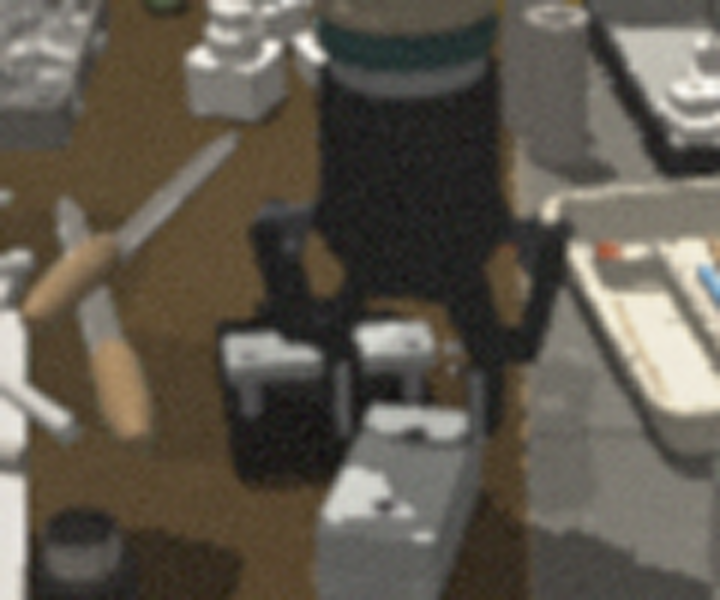

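>>> carry_out --rows '[[[0.45,0,0,0,0],[0.5,0.1,0.5,0,0],[0.5,0,0,-1,0],[0.5,0,0,-1.2,0],[0.5,0,0,-0.4,0],[0.0,0,0,0,0],[0.0,0,0,0,0],[0.0,0,0,0,0]]]'

```text
clock: 10.7
position: [0.5301, 0.0504, 0.0059]
ee_rot: [-0.0, 0.996, -0.094, -0.001]
contact_force: [-0.7, -0.8, -4.2]
width: 0.0496
```

```bash
python3 st.py;python3 - <<'E'
from h import *
p=cams.get_image('side'); save(p,'s8',(260,150,380,250),6)
E
```

```text
t 10.7 pos [0.5301 0.0504 0.0059] yaw -0.1882 F [-0.7 -0.8 -4.2] M [ 0.19 -0.02 -0.03] w 0.0496 tilt [-0.001  0.    -1.   ]
rest frame mm [  32.6 -108.2]
```

View pics/s8.png

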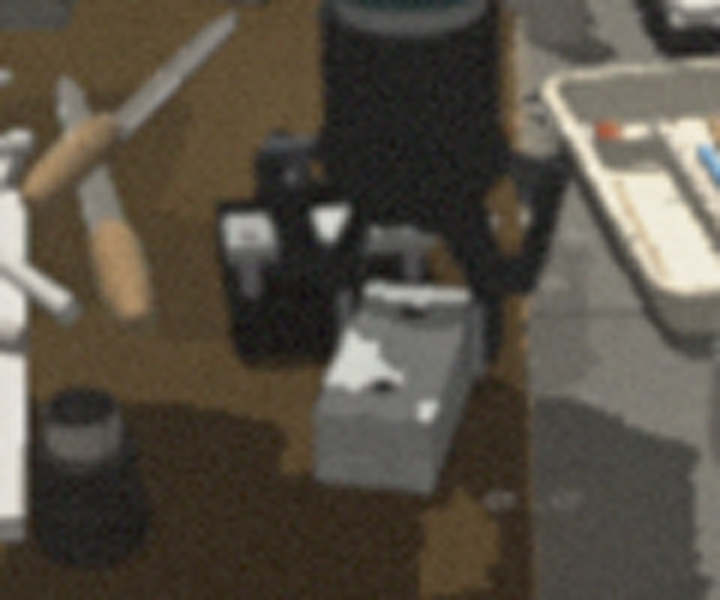

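>>> carry_out --rows '[[[0.166,0,0,0,0],[0.166,0,0,0.2,0],[0.166,0,0,0.3,0],[0.166,0,0,0.3,0],[0.166,0,0,0.3,0]]]'

```text
clock: 11.25
position: [0.5309, 0.0503, 0.0178]
ee_rot: [-0.0, 0.996, -0.094, 0.0]
contact_force: [-0.1, -0.1, -4.2]
width: 0.05
```

```bash
python3 st.py;python3 - <<'E'
from h import *
p=cams.get_image('side'); save(p,'s9',(260,150,380,250),6)
E
```

```text
t 11.25 pos [0.5309 0.0503 0.0178] yaw -0.188 F [-0.1 -0.1 -4.2] M [ 0.12 -0.02 -0.01] w 0.05 tilt [ 0. -0. -1.]
rest frame mm [  33.3 -108.3]
```

View pics/s9.png

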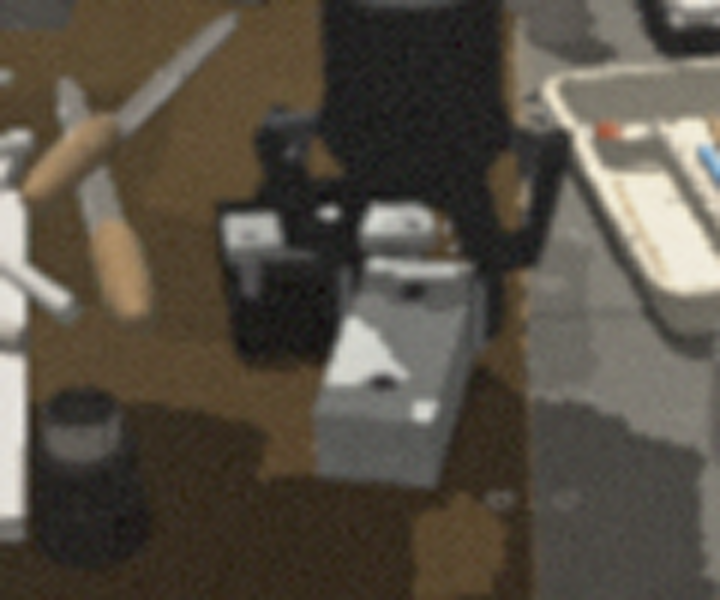

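>>> carry_out --rows '[[[0.169,0,0,0.3,0],[0.169,0,0,0.3,0],[0.169,0,0,0.3,0],[0.169,0,0,0.3,0],[0.169,0,0,0.3,0],[0.169,0,0,0.3,0]]]'

```text
clock: 11.9
position: [0.5308, 0.0505, 0.0357]
ee_rot: [-0.0, 0.996, -0.094, 0.0]
contact_force: [0.0, -0.1, -2.8]
width: 0.0497
```

```bash
python3 st.py;python3 - <<'E'
from h import *
p=cams.get_image('side'); save(p,'s10',(260,150,380,250),6)
E
```

```text
t 11.9 pos [0.5308 0.0505 0.0357] yaw -0.1882 F [ 0.  -0.1 -2.8] M [-0.02  0.03 -0.04] w 0.0497 tilt [ 0. -0. -1.]
rest frame mm [  33.2 -108.2]
```

View pics/s10.png

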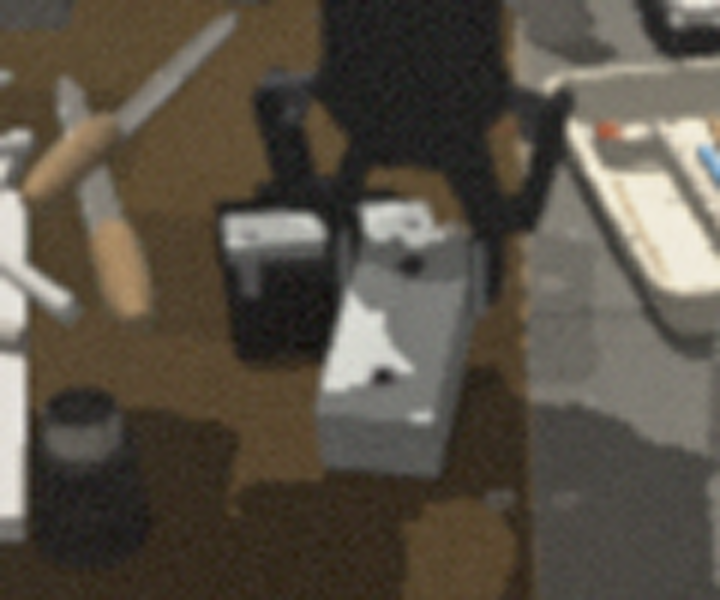

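>>> carry_out --rows '[[[0.169,-0.05,-0.3,0.5,0],[0.169,-0.05,-0.3,0.6,0],[0.169,-0.1,-0.4,0.6,0],[0.169,-0.1,-0.4,0.6,0],[0.169,-0.1,-0.5,0.6,0],[0.169,-0.1,-0.6,0.6,0],[0.169,0,0,0,0]]]'

```text
clock: 12.65
position: [0.5261, 0.0245, 0.0714]
ee_rot: [0.0, 0.996, -0.094, 0.001]
contact_force: [-0.3, 0.6, -0.2]
width: 0.0497
```

```bash
python3 st.py;python3 - <<'E'
from h import *
p=cams.get_image('side'); save(p,'s11',(260,130,380,230),6)
E
```

```text
t 12.65 pos [0.5261 0.0245 0.0714] yaw -0.1889 F [-0.3  0.6 -0.2] M [ 0.02  0.02 -0.02] w 0.0497 tilt [ 0.002  0.    -1.   ]
rest frame mm [  24.8 -133.1]
```

View pics/s11.png

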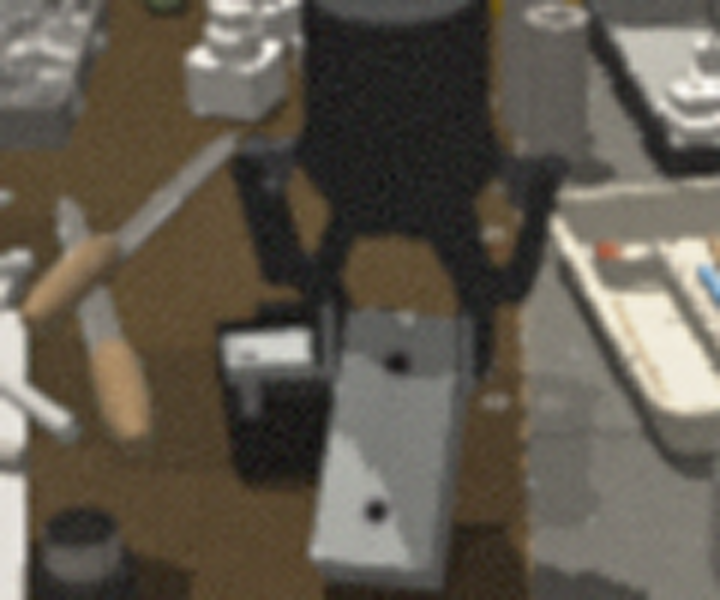

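>>> carry_out --rows '[[[0.169,-0.2,-0.9,0.5,0],[0.169,-0.2,-1.0,0.4,0],[0.169,-0.2,-1.0,0.3,0],[0.169,-0.2,-1.0,0.2,0],[0.169,-0.2,-1.0,0.1,0],[0.169,0,0,0,0]]]'

```text
clock: 13.3
position: [0.5157, -0.0253, 0.0856]
ee_rot: [0.0, 0.996, -0.095, 0.0]
contact_force: [0.1, -0.7, 0.5]
width: 0.0499
```

```bash
python3 st.py;python3 - <<'E'
from h import *
p=cams.get_image('side'); save(p,'s12',(260,110,380,230),5)
E
```

```text
t 13.3 pos [ 0.5157 -0.0253  0.0856] yaw -0.1896 F [ 0.1 -0.7  0.5] M [-0.12 -0.19  0.02] w 0.0499 tilt [ 0.001  0.001 -1.   ]
rest frame mm [   7.2 -180.9]
```

View pics/s12.png

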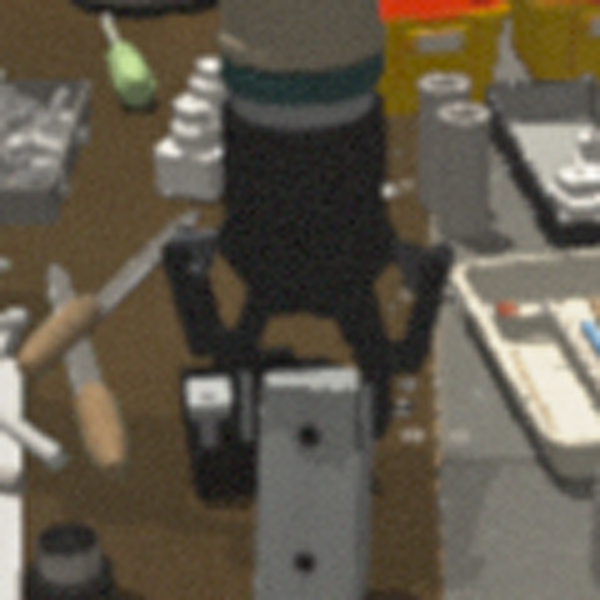

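>>> carry_out --rows '[[[0.169,-0.2,-1.0,0,0],[0.169,-0.2,-1.0,-0.1,0],[0.169,-0.1,-0.6,-0.2,0],[0.169,0,0,0,0]]]'

```text
clock: 13.75
position: [0.5107, -0.0509, 0.0824]
ee_rot: [0.0, 0.996, -0.094, 0.0]
contact_force: [0.4, -2.0, 2.0]
width: 0.0498
```

```bash
python3 st.py;python3 - <<'E'
from h import *
p=cams.get_image('side'); save(p,'s13',(270,110,370,260),5); np.save('s13.npy',p['image'])
p=cams.get_image('top'); save(p,'t13',(260,150,380,250),6)
E
```

```text
t 13.75 pos [ 0.5107 -0.0509  0.0824] yaw -0.1888 F [ 0.4 -2.   2. ] M [-0.32 -0.02 -0.04] w 0.0498 tilt [ 0.     0.001 -1.   ]
rest frame mm [  -1.5 -205.5]
```

View pics/s13.png

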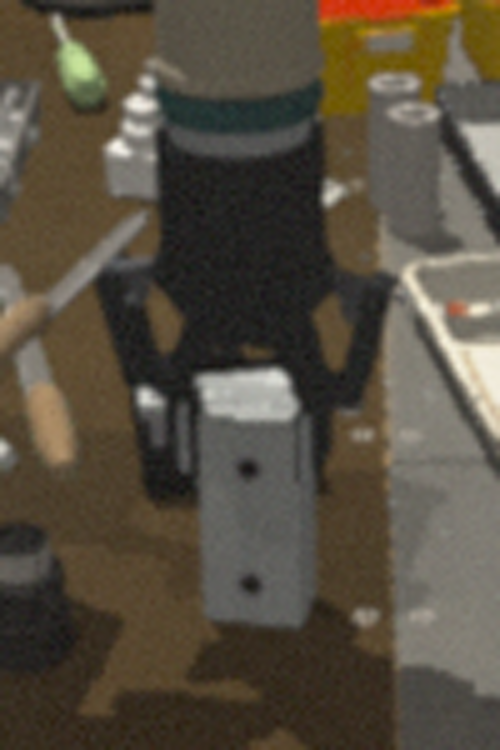

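View pics/t13.png

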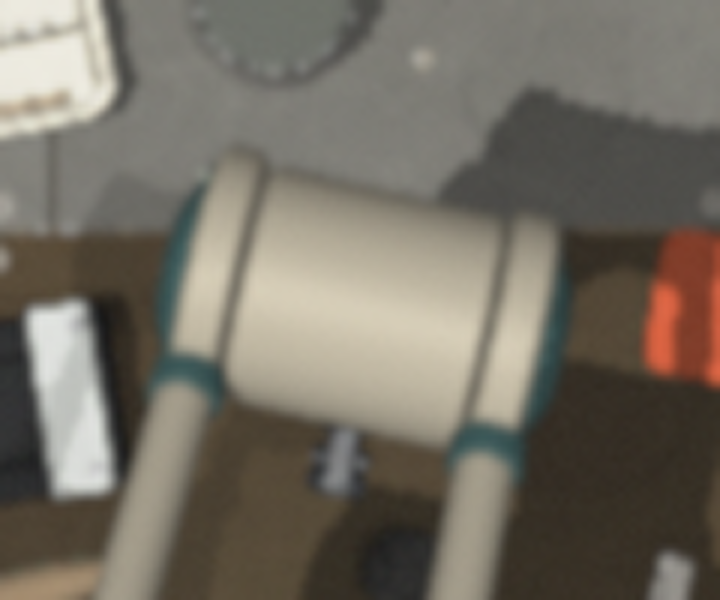

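```bash
python3 - <<'E'
import numpy as np,cv2
t=np.load('s13.npy')[175:245,295:345,::-1]; cv2.imwrite('pics/s13c.png',cv2.resize(t,None,fx=8,fy=8,interpolation=cv2.INTER_CUBIC))
E
```

```text
(no output)
```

View pics/s13c.png

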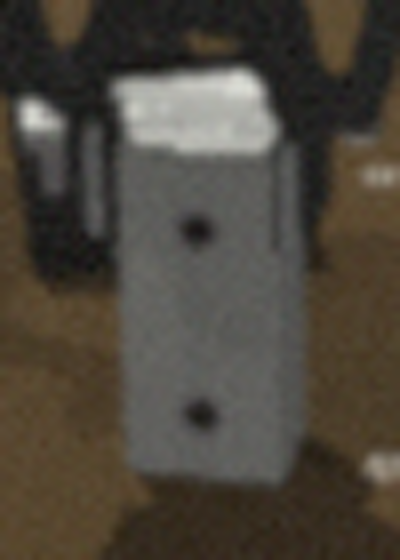

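```bash
python3 - <<'E'
from fit2 import *
p=cams.get_image('side'); s=telemetry.get_state()
c=lambda u,v:((u+.5)/8-.5+295,(v+.5)/8-.5+175)
obj=[[-25,55,18],[25,55,18],[-25,55,-18],[25,55,-18],[-25,-55,18],[25,-55,18],[25,-55,-18]]
uv=[c(122,140),c(280,145),c(112,85),c(268,75),c(127,472),c(280,485),c(303,440)]
q,f=fitpose(p,obj,uv,[.51,-.05,.055,-.19,1.5],-.19)
print(np.round(q,4),np.degrees(q[4]),np.round(f,2)); print(graspoff(q,s['position'],))
E
```

```text
[ 0.5121 -0.0741  0.0789 -0.1158  1.4967] 85.75176267398025 [-2.32 -0.68 -0.17 -0.25  1.64  0.04  3.37  2.27 -1.7   0.28  0.06 -0.05
 -0.87 -1.66  2.23]
[ -3.94808227  24.01929233 -22.01083382]
```

```bash
python3 - <<'E'
from fit2 import *
p=cams.get_image('side'); s=telemetry.get_state()
c=lambda u,v:((u+.5)/8-.5+295,(v+.5)/8-.5+175)
obj=np.array([[-25,55,18],[25,55,18],[-25,-55,18],[25,-55,18],[-25,55,-18]])
uv=np.array([c(122,140),c(280,145),c(127,472),c(280,485),c(112,85)])
def low(q): 
    return (Rm(q[1+1],q[3])@np.array([[0,-.055,.018],[0,-.055,-.018]]).T)[2].min()
def pose(q): return np.array([q[0],q[1],-low(q)])
f=lambda q: np.r_[(proj(p,pose(q)+obj/1000@Rm(q[2],q[3]).T)-uv).ravel(),(q[2]+.19)*30]
r=least_squares=__import__('scipy.optimize',fromlist=['x']).least_squares(f,[.51,-.05,-.19,1.5]); q=r.x
print(q,np.degrees(q[3]),np.round(r.fun,2),pose(q)); print(graspoff(np.r_[pose(q),q[2:]],s['position']))
for t in (80,85,90,95):
    g=[q[0],q[1],-.19,np.radians(t)]; print(t,np.round((proj(p,pose(g)+obj/1000@Rm(g[2],g[3]).T)-[295,175])*8+3.5).tolist())
E
```

```text
[ 0.51132826 -0.03675988 -0.138869    1.47295672] 84.39420347141802 [-1.32 -0.18 -0.19  0.44 -1.08 -0.51 -0.2  -0.64  2.83  1.12  1.53] [ 0.51132826 -0.03675988  0.05649527]
[ 1.38584641 43.31044898 17.35013677]
80 [[114.0, 125.0], [278.0, 139.0], [112.0, 465.0], [271.0, 481.0], [143.0, 90.0]]
85 [[110.0, 138.0], [275.0, 152.0], [116.0, 465.0], [274.0, 482.0], [139.0, 93.0]]
90 [[106.0, 154.0], [272.0, 168.0], [120.0, 466.0], [277.0, 482.0], [135.0, 99.0]]
95 [[102.0, 163.0], [269.0, 177.0], [124.0, 457.0], [281.0, 473.0], [131.0, 98.0]]
```

>>> carry_out --rows '[[[0.169,-0.1,-0.5,-0.1,0],[0.169,-0.1,-0.4,-0.1,0],[0.169,0,0,0,0]]]'

```text
clock: 14.25
position: [0.5092, -0.0586, 0.0807]
ee_rot: [-0.0, 0.996, -0.094, 0.001]
contact_force: [0.6, 1.5, 4.4]
width: 0.0499
```

```bash
python3 st.py;python3 - <<'E'
from h import *
p=cams.get_image('side'); save(p,'s14',(295,175,345,245),8)
E
```

```text
t 14.25 pos [ 0.5092 -0.0586  0.0807] yaw -0.1885 F [0.6 1.5 4.4] M [ 0.05 -0.12  0.03] w 0.0499 tilt [ 0.001 -0.001 -1.   ]
rest frame mm [  -4.1 -212.9]
```

View pics/s14.png

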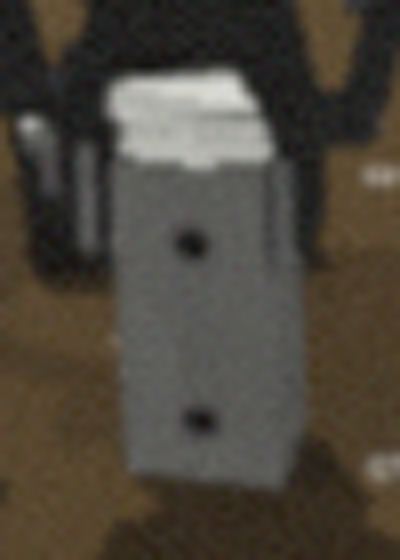

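>>> carry_out --rows '[[[0.3,0,0,0,0],[0.5,0,0,0,0],[0.5,0.1,0.5,0,0],[0.5,0.1,0.6,0,0],[0.5,0.1,0.5,0,0],[0.5,0,0,0,0]]]'

```text
clock: 14.9
position: [0.5118, -0.0417, 0.0802]
ee_rot: [-0.0, 0.996, -0.093, -0.0]
contact_force: [-0.2, 0.3, 0.1]
width: 0.0637
```

```bash
python3 st.py;python3 - <<'E'
from h import *
p=cams.get_image('side'); save(p,'s15',(290,165,350,245),8); 
E
```

```text
t 14.9 pos [ 0.5118 -0.0417  0.0802] yaw -0.187 F [-0.2  0.3  0.1] M [-0.01  0.02  0.03] w 0.0637 tilt [-0. -0. -1.]
rest frame mm [   0.9 -196.6]
```

View pics/s15.png

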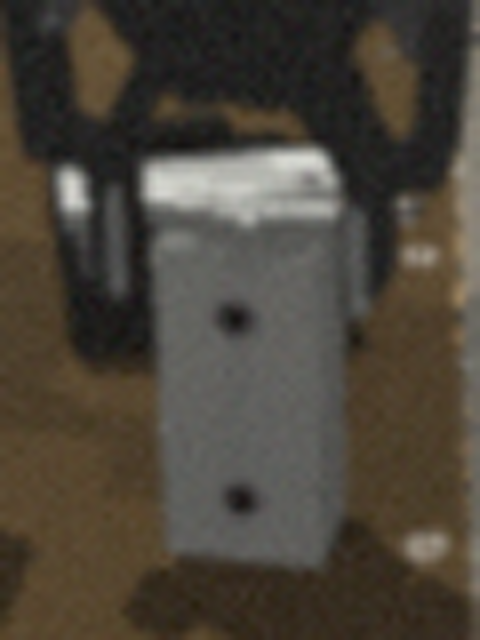

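```bash
python3 - <<'E'
from fit2 import *
p=cams.get_image('side'); s=telemetry.get_state()
c=lambda u,v:((u+.5)/8-.5+290,(v+.5)/8-.5+165)
a,b=atz(p,c(167,553),0),atz(p,c(320,567),0); print(a,b,np.linalg.norm(a-b),np.arctan2(*(b-a)[[1,0]]))
m=(a+b)/2; d=np.array([np.sin(.188),np.cos(.188),0])
print('front base mid',m,'center',m+d*.018,'tool along own:',(s['position']-m-d*.018)@d*1000)
cc=m+d*.018+[0,0,.055]
print(((proj(p,cc+np.array([[-25,55,18],[25,55,18],[-25,55,-18],[25,55,-18],[25,-55,-18]])/1000@Rm(-.188,np.pi/2).T)-[290,165])*8+3.5).round())
E
```

```text
[ 0.48575624 -0.05391808  0.        ] [ 0.53329493 -0.06195849  0.        ] 0.04821384694935907 -0.16754851788259348
front base mid [ 0.50952558 -0.05793828  0.        ] center [ 0.51288968 -0.04025545  0.        ] tool along own: -2.2610562873714826
[[151. 240.]
 [317. 254.]
 [180. 184.]
 [341. 197.]
 [345. 506.]]
```

>>> carry_out --rows '[[[0.5,0.1,0.5,0,0],[0.1,0,0,0,0],[0.0,0,0,0,0],[0.0,0,0,0,0],[0.169,0,0,0,0]]]'

```text
clock: 15.5
position: [0.5131, -0.0376, 0.0804]
ee_rot: [-0.0, 0.996, -0.094, 0.0]
contact_force: [1.1, 0.8, 1.6]
width: 0.05
```

```bash
python3 st.py;python3 - <<'E'
from h import *
p=cams.get_image('side'); save(p,'s16',(290,165,350,245),8); 
E
```

```text
t 15.5 pos [ 0.5131 -0.0376  0.0804] yaw -0.1883 F [1.1 0.8 1.6] M [ 0.17 -0.04 -0.02] w 0.05 tilt [ 0.001 -0.    -1.   ]
rest frame mm [   2.8 -192.7]
```

View pics/s16.png

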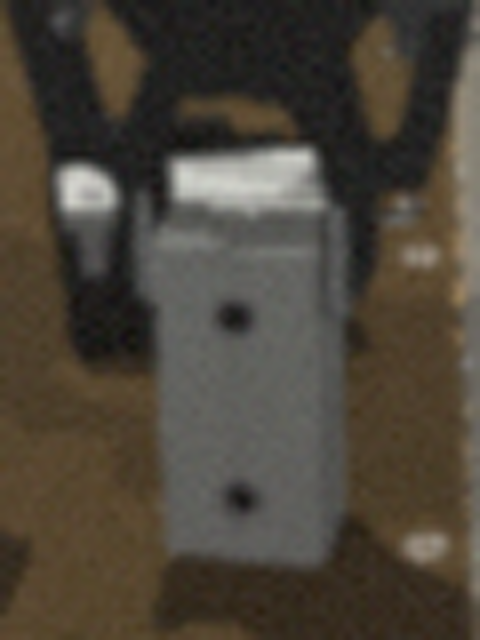

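>>> carry_out --rows '[[[0.169,-0.2,-1.3,0.2,0],[0.169,-0.3,-1.3,0,0],[0.169,-0.2,-1.3,-0.1,0],[0.169,-0.3,-1.3,-0.3,0],[0.169,-0.2,-1.2,-0.5,0],[0.169,0,0,0,0]]]'

```text
clock: 16.15
position: [0.5001, -0.104, 0.0727]
ee_rot: [0.001, 0.996, -0.095, -0.0]
contact_force: [-0.5, -1.9, 0.9]
width: 0.0496
```

```bash
python3 st.py;python3 - <<'E'
from h import *
p=cams.get_image('side'); save(p,'s17',(270,165,370,265),6); 
E
```

```text
t 16.15 pos [ 0.5001 -0.104   0.0727] yaw -0.1898 F [-0.5 -1.9  0.9] M [-0.38  0.04 -0.03] w 0.0496 tilt [-0.001  0.002 -1.   ]
rest frame mm [ -19.8 -256.5]
```

View pics/s17.png

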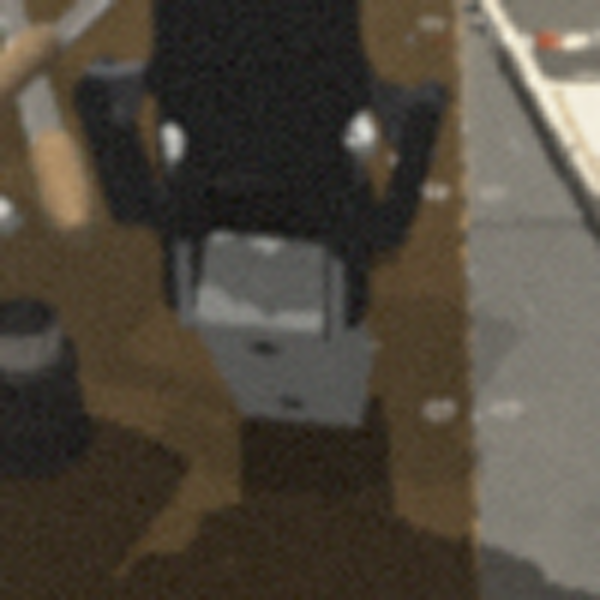

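>>> carry_out --rows '[[[0.169,-0.2,-1.2,-0.6,0],[0.169,-0.2,-1.1,-0.8,0],[0.169,-0.2,-0.9,-0.9,0],[0.169,-0.2,-0.8,-1.0,0],[0.169,0,0,0,0]]]'

```text
clock: 16.7
position: [0.4921, -0.1427, 0.0386]
ee_rot: [-0.0, 0.996, -0.095, -0.001]
contact_force: [0.4, -1.6, -2.0]
width: 0.0494
```

```bash
python3 st.py;python3 - <<'E'
from h import *
p=cams.get_image('side'); save(p,'s18',(270,165,370,265),6); 
E
```

```text
t 16.7 pos [ 0.4921 -0.1427  0.0386] yaw -0.1893 F [ 0.4 -1.6 -2. ] M [-0.25 -0.04 -0.06] w 0.0494 tilt [-0.002  0.    -1.   ]
rest frame mm [ -33.4 -293.6]
```

View pics/s18.png

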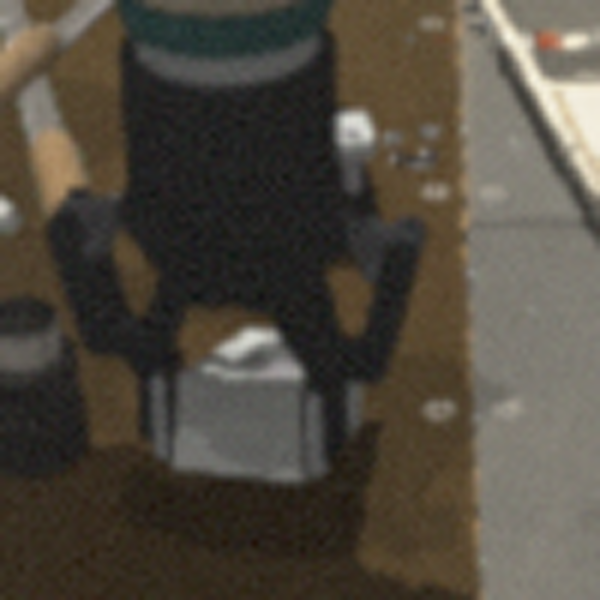

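>>> carry_out --rows '[[[0.169,-0.1,-0.7,-1.0,0],[0.169,-0.1,-0.5,-1.1,0],[0.169,0,-0.3,-0.6,0],[0.169,0,0,0,0]]]'

```text
clock: 17.15
position: [0.4901, -0.1566, 0.012]
ee_rot: [-0.0, 0.996, -0.094, -0.001]
contact_force: [-0.4, 0.8, -3.0]
width: 0.0503
```

```bash
python3 st.py;python3 - <<'E'
from h import *
p=cams.get_image('side'); save(p,'s19',(270,165,370,265),6); 
E
```

```text
t 17.15 pos [ 0.4901 -0.1566  0.012 ] yaw -0.1885 F [-0.4  0.8 -3. ] M [-0.1   0.01  0.02] w 0.0503 tilt [-0.002 -0.001 -1.   ]
rest frame mm [ -37.4 -307. ]
```

View pics/s19.png

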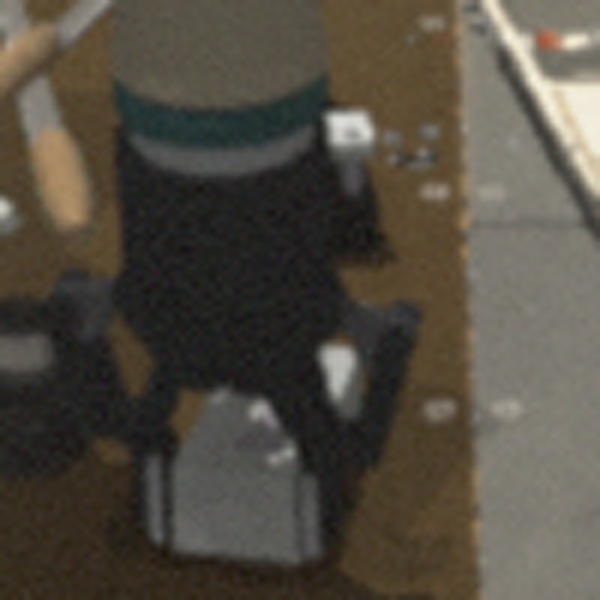

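>>> carry_out --rows '[[[0.169,0,-0.1,-0.3,0],[0.169,0,0,-0.2,0],[0.169,0,0,0,0]]]'

```text
clock: 17.5
position: [0.4908, -0.1579, 0.0083]
ee_rot: [0.0, 0.996, -0.094, 0.0]
contact_force: [-0.7, -1.6, -1.8]
width: 0.0498
```

```bash
python3 st.py
```

```text
t 17.5 pos [ 0.4908 -0.1579  0.0083] yaw -0.1874 F [-0.7 -1.6 -1.8] M [-0.24  0.2   0.05] w 0.0498 tilt [ 0.     0.001 -1.   ]
rest frame mm [ -36.9 -308.4]
```

>>> carry_out --rows '[[[0.2,0,0,0,0],[0.5,0,0,0,0],[0.6,0,0,0,0],[0.6,0,0,2,0],[0.6,0,0,4,0],[0.6,0,3,3,0],[0.6,0,4,1,0],[0.6,0,4,0,0],[0.6,0,4,0,0],[0.6,0,3,0,0],[0.6,0,0,0,0]]]'

```text
clock: 18.6
position: [0.4904, 0.0257, 0.1087]
ee_rot: [-0.001, 0.996, -0.092, 0.0]
contact_force: [0.6, -0.1, -0.3]
width: 0.0682
```

```bash
python3 st.py;python3 - <<'E'
from h import *
p=cams.get_image('side'); save(p,'s20',(270,165,370,265),6);np.save('s20.npy',p['image']) 
p=cams.get_image('top'); save(p,'t20',(300,170,420,260),6);np.save('t20.npy',p['image']) 
E
```

```text
t 18.6 pos [0.4904 0.0257 0.1087] yaw -0.1841 F [ 0.6 -0.1 -0.3] M [-0.03  0.03  0.  ] w 0.0682 tilt [ 0.    -0.002 -1.   ]
rest frame mm [ -10.4 -126.8]
```

View pics/s20.png

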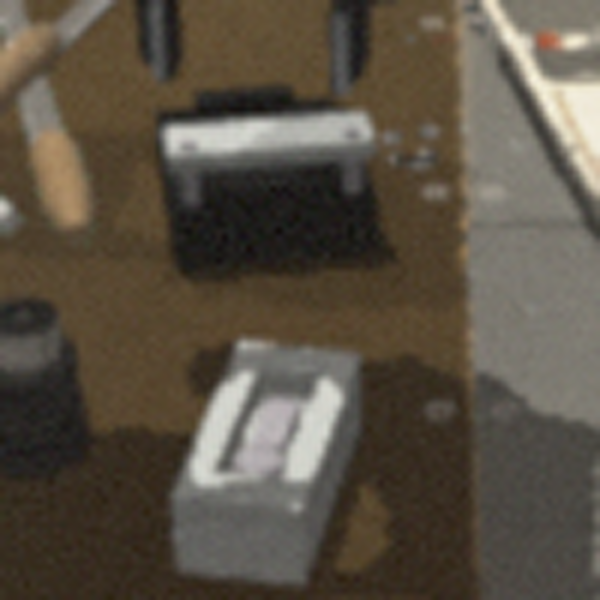

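View pics/t20.png

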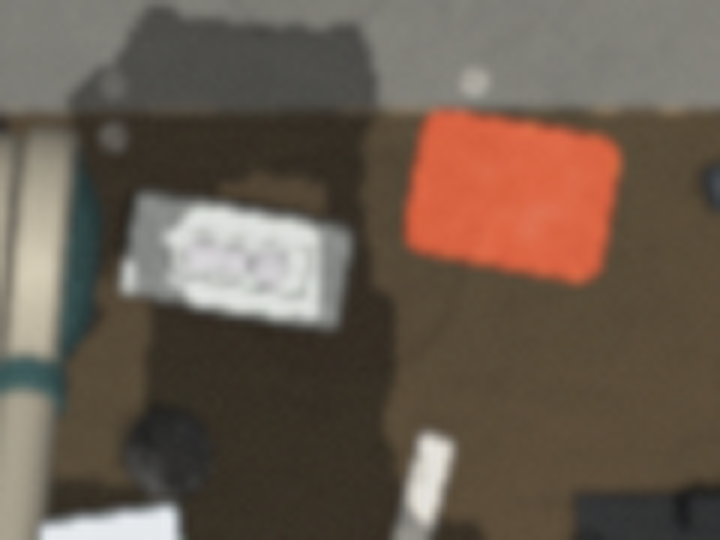

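```bash
python3 - <<'E'
from h import *
p=cams.get_image('top')
c=lambda u,v:((u+.5)/6-.5+300,(v+.5)/6-.5+170)
P=np.array([atz(p,c(*x),.036)[:2] for x in [(135,192),(352,228),(337,330),(120,295)]])
print(P.round(4),'lens',[np.linalg.norm(P[i]-P[(i+1)%4]).round(4) for i in range(4)],'centre',P.mean(0))
d=(P[0]+P[3]-P[1]-P[2]); print('long axis angle',np.degrees(np.arctan2(d[1],d[0])))
im=p['image'].astype(int); m=((im[...,0]>150)&(im[...,1]<130)&(im[...,2]<100)).astype(np.uint8)
k,l,st,ce=cv2.connectedComponentsWithStats(m)
for i in range(1,k):
    if 350<ce[i][0]<420 and st[i,4]>200:
        g=np.argwhere(l==i)[:,::-1].astype(float); Q=np.array([atz(p,x,.005)[:2] for x in g]); print(st[i,4],Q.mean(0),cv2.minAreaRect((Q*1000).astype(np.float32)))
for n in ('insert_center','cavity','held_end','pad'): print(n,[(np.round(b['xy'],1).tolist(),round(b['confidence'],2),atz(p,b['xy'],.02)[:2].round(3).tolist()) for b in finder.boxes_of(p,n)][:3])
E
```

```text
[[ 0.5352 -0.0598]
 [ 0.5162 -0.1701]
 [ 0.4644 -0.1619]
 [ 0.4828 -0.0518]] lens [np.float64(0.1119), np.float64(0.0524), np.float64(0.1116), np.float64(0.053)] centre [ 0.49964947 -0.11091979]
long axis angle 80.34023950720173
812 [ 0.53488529 -0.25734565] ((534.7977905273438, -257.4427490234375), (105.08463287353516, 77.36746215820312), 79.2538070678711)
insert_center [([339.8, 211.9], 0.65, [0.504, -0.115])]
cavity [([338.6, 214.4], 0.67, [0.496, -0.111])]
held_end [([341.4, 213.3], 0.63, [0.5, -0.12])]
pad [([386.9, 201.6], 0.88, [0.535, -0.261])]
```

>>> carry_out --rows '[[[0.8,0.2,-2.5,0,0.017],[0.8,0.2,-3,0,0],[0.8,0.2,-3,0,0],[0.8,0.2,-3,0,0],[0.8,0.1,-2.2,-2,0],[0.8,0,0,-3,0],[0.8,0,0,-3,0],[0.8,0,0,-1.5,0],[0.8,0,0,-0.6,0],[0.8,0,0,0,0]]]'

```text
clock: 19.95
position: [0.4993, -0.1151, 0.0067]
ee_rot: [-0.0, 0.996, -0.086, -0.001]
contact_force: [-0.3, 0.3, -1.0]
width: 0.0767
```

```bash
python3 st.py
```

```text
t 19.95 pos [ 0.4993 -0.1151  0.0067] yaw -0.1721 F [-0.3  0.3 -1. ] M [-0.    0.01  0.01] w 0.0767 tilt [-0.001 -0.    -1.   ]
rest frame mm [ -22.2 -267.4]
```

>>> carry_out --rows '[[[0.8,0.1,0.4,0.1,0],[0.3,0,0,0,0],[0.0,0,0,0,0],[-0.5,0,0,0,0],[-0.5,0,0,0,0],[-0.5,0,0,0.5,0],[-0.5,0,0,1.5,0],[-0.5,0,0,2,0],[-0.5,0,0,2,0],[-0.5,0,0,0,0]]]' --force 60

```text
clock: 20.95
position: [0.5026, -0.1112, 0.0706]
ee_rot: [0.001, 0.996, -0.085, 0.003]
contact_force: [0.9, -1.1, -5.0]
width: 0.049
```

```bash
python3 st.py;python3 - <<'E'
from h import *
p=cams.get_image('side'); save(p,'s21',(250,145,370,265),5) 
E
```

```text
t 20.95 pos [ 0.5026 -0.1112  0.0706] yaw -0.1708 F [ 0.9 -1.1 -5. ] M [-0.05 -0.08  0.01] w 0.049 tilt [ 0.006  0.001 -1.   ]
rest frame mm [ -18.3 -264. ]
```

View pics/s21.png

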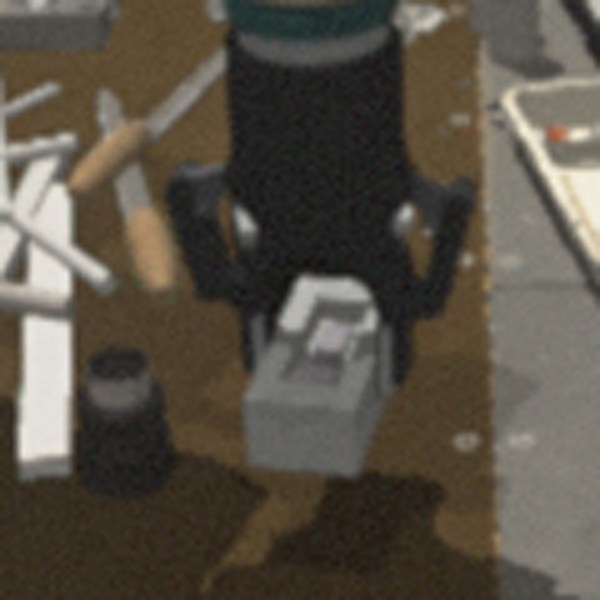

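>>> carry_out --rows '[[[-0.5,0.3,-1.4,0,-0.017],[-0.5,0.5,-2.2,0,0],[-0.5,0.5,-2.5,0,0],[-0.5,0.5,-2.5,0,0],[-0.5,0.5,-2.5,0,0],[-0.5,0.5,-2.2,0,0],[-0.5,0.4,-1.4,0,0],[-0.5,0,0,-1,0],[-0.5,0,0,-1.5,0],[-0.5,0,0,-1,0],[-0.5,0,0,0,0]]]'

```text
clock: 22.1
position: [0.5307, -0.2556, 0.0308]
ee_rot: [-0.001, 0.996, -0.094, -0.003]
contact_force: [1.1, -0.1, -4.7]
width: 0.0488
```

```bash
python3 st.py;python3 - <<'E'
from h import *
p=cams.get_image('side'); save(p,'s22',(270,205,390,325),5) 
E
```

```text
t 22.1 pos [ 0.5307 -0.2556  0.0308] yaw -0.1875 F [ 1.1 -0.1 -4.7] M [0.09 0.04 0.05] w 0.0488 tilt [-0.005 -0.002 -1.   ]
rest frame mm [ -11.8 -411. ]
```

View pics/s22.png

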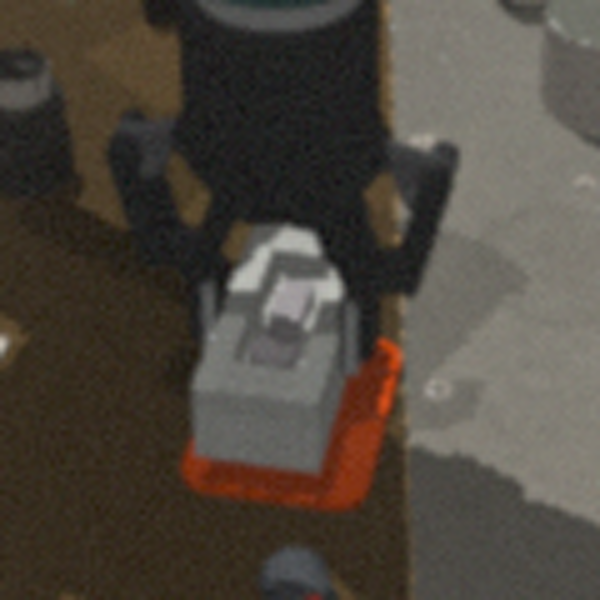

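>>> carry_out --rows '[[[-0.5,0.4,-0.2,-0.5,0],[-0.5,0,0,-0.7,0],[-0.5,0,0,-0.4,0],[-0.5,0,0,-0.1,0],[-0.5,0,0,0,0]]]'

```text
clock: 22.65
position: [0.5366, -0.2595, 0.0161]
ee_rot: [-0.0, 0.996, -0.094, -0.0]
contact_force: [0.6, -1.0, -4.8]
width: 0.0489
```

```bash
python3 st.py;python3 - <<'E'
from h import *
p=cams.get_image('side'); save(p,'s23',(270,205,390,325),5) 
E
```

```text
t 22.65 pos [ 0.5366 -0.2595  0.0161] yaw -0.188 F [ 0.6 -1.  -4.8] M [-0.01 -0.    0.01] w 0.0489 tilt [-0. -0. -1.]
rest frame mm [  -6.5 -415.7]
```

View pics/s23.png

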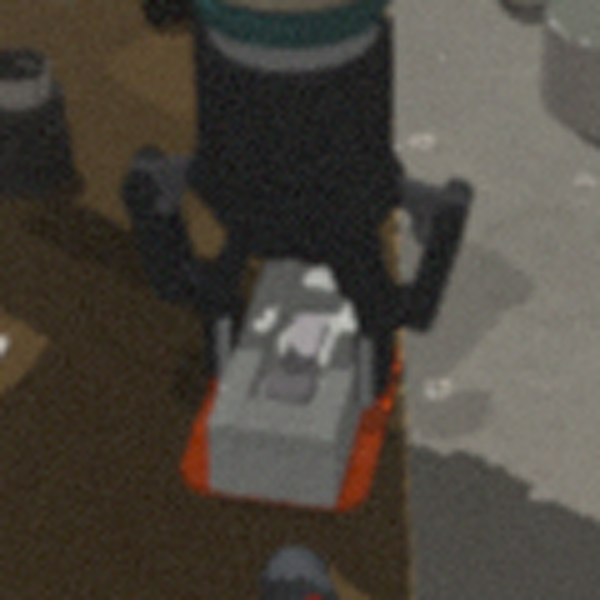

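>>> carry_out --rows '[[[-0.5,-0.1,0,-0.2,0],[-0.5,0,0,-0.1,0],[-0.5,0,0,0,0]]]'

```text
clock: 23.0
position: [0.5362, -0.26, 0.0146]
ee_rot: [0.0, 0.996, -0.094, 0.001]
contact_force: [-0.7, 0.3, 3.3]
width: 0.0491
```

```bash
python3 st.py
```

```text
t 23.0 pos [ 0.5362 -0.26    0.0146] yaw -0.1881 F [-0.7  0.3  3.3] M [ 0.17  0.29 -0.01] w 0.0491 tilt [ 0.002  0.001 -1.   ]
rest frame mm [  -7.  -416.1]
```

Contact with the pad (+3 N). Release gently and retreat.

>>> carry_out --rows '[[[0.1,0,0,0,0],[0.2,0,0,0,0],[0.5,0,0,0,0],[0.8,0,0,0,0],[0.8,0,0,1.5,0],[0.8,0,0,4,0],[0.8,0,2,4,0],[0.8,0,4,2,0],[0.8,0,4,0,0],[0.8,0,4,0,0],[0.8,0,4,0,0],[0.8,0,3,0,0]]]'

```text
clock: 24.2
position: [0.5353, -0.0474, 0.1283]
ee_rot: [-0.0, 0.996, -0.093, 0.0]
contact_force: [0.5, -1.1, -0.3]
width: 0.077
```

```bash
python3 st.py;python3 - <<'E'
from h import *
p=cams.get_image('side'); save(p,'s24',(230,185,470,325),3) 
p=cams.get_image('top'); save(p,'t24',(300,130,440,260),5)
E
```

```text
t 24.2 pos [ 0.5353 -0.0474  0.1283] yaw -0.1873 F [ 0.5 -1.1 -0.3] M [-0.01 -0.02 -0.05] w 0.077 tilt [-0.    -0.001 -1.   ]
rest frame mm [  23.4 -205.7]
```

View pics/s24.png

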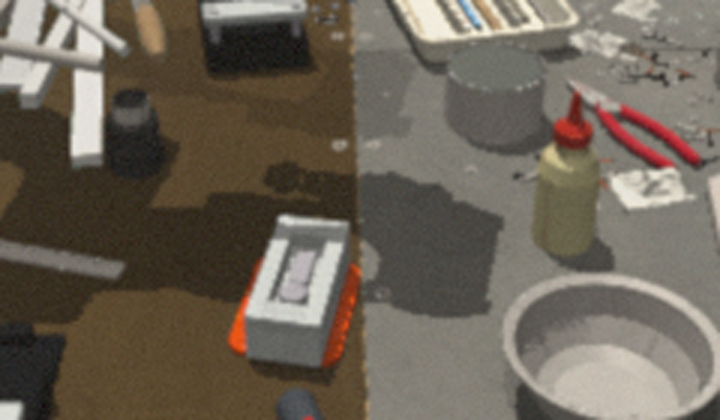

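View pics/t24.png

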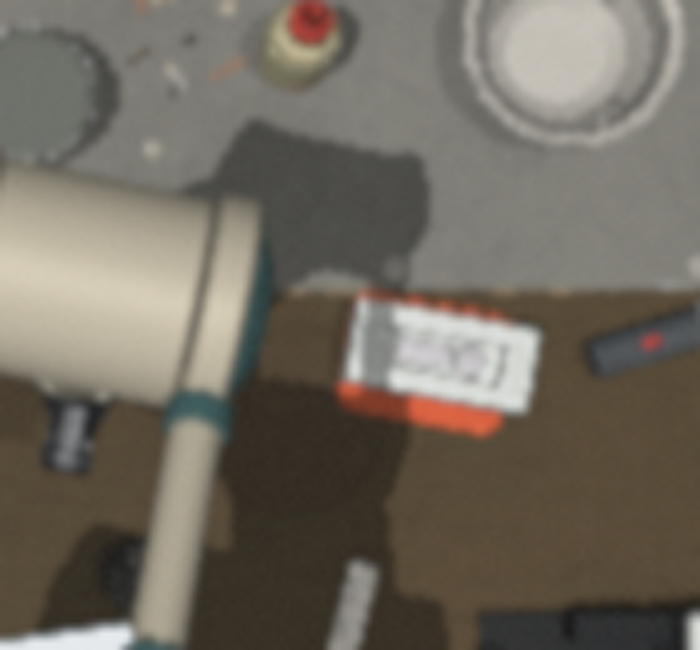

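```bash
python3 - <<'E'
from h import *
p=cams.get_image('top')
c=lambda u,v:((u+.5)/5-.5+300,(v+.5)/5-.5+130)
P=np.array([atz(p,c(*x),.041)[:2] for x in [(358,296),(542,327),(526,413),(345,383)]])
print(P.round(4),'lens',[np.linalg.norm(P[i]-P[(i+1)%4]).round(4) for i in range(4)],'centre',P.mean(0))
d=(P[0]+P[3]-P[1]-P[2]); print(np.degrees(np.arctan2(d[1],d[0])))
pad=np.array([.5348,-.2578]); e=np.array([np.cos(np.radians(79.25)),np.sin(np.radians(79.25))]); v=P.mean(0)-pad
print('along,across mm',v@e*1000,(v@[e[1],-e[0]])*1000)
X=[[.5348+sx*.052*e[0]+sy*.038*e[1],-.2578+sx*.052*e[1]-sy*.038*e[0],.005] for sx,sy in((1,1),(-1,1),(-1,-1),(1,-1))]
print(((proj(p,X)-[300,130])*5+2).round())
X=np.array(X);
E
```

```text
[[ 0.573  -0.2096]
 [ 0.5533 -0.3212]
 [ 0.501  -0.3106]
 [ 0.52   -0.2011]] lens [np.float64(0.1133), np.float64(0.0534), np.float64(0.1112), np.float64(0.0537)] centre [ 0.53681399 -0.26064409]
80.09881940737046
along,across mm -2.4185215572173586 2.509132247499477
[[356. 287.]
 [520. 317.]
 [499. 436.]
 [335. 406.]]
```

```bash
python3 - <<'E'
from h import *
p=cams.get_image('side')
for t in ['paste_tin','eyepiece','oil_bottle']: print(t,[np.round(b['xy']).tolist() for b in finder.boxes_of(p,t)][:2])
print(manip.sign_off(), telemetry.get_state()['clock'])
E
```

```text
paste_tin [[394.0, 217.0]]
eyepiece [[277.0, 232.0]]
oil_bottle [[417.0, 247.0]]
the job is handed in; nothing more can be done
the job is handed in; nothing more can be done
```

The insert now lies cavity up, lengthwise on the orange pad at the front right. The gripper has let go and stands clear, and I handed the job in at about 25 s of the 48 s.

**How it was done:** I took the leftmost foam rest, raised the insert's free end and drew it out from under the bar. With a light grip that let it pivot, I stood it on its held end on the bare bench and tipped it over. Then I gripped it again at its centre and set it on the pad.

**Last checks:**
- **Position:** the top camera puts the insert's centre about 2.5 mm off the pad's centre both along and across, and its long axis about 1° off. That is near the 2 mm calibration limit. The cavity showed up in both views.
- **Contact:** the measured force after letting go was about zero.
- **Bystanders:** the networks' points differ from the start by 1–3 pixels for the eyepiece, 4 for the tin and 6 for the oil bottle. I put that down to detector scatter: the arm never came near the tin or the bottle, and the eyepiece was at the same pixel in the later top view. I did not check it further.

**Less certain:**
- Loosening the grip to let the insert pivot first lowered it a few millimetres onto the bench rather than tilting it. I regripped nearer the free end and went on.
- My tilt estimates from the side camera disagreed with each other until I saw that the bar behind was being taken for the insert's top face.

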